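# Draw the long paddle out of the utensil box

## Robot

A 7-joint arm with a two-finger parallel gripper is mounted at the origin on the work surface. World frame = base frame: x ahead of the robot, y to its left, z up, the work surface at z = 0. Lengths are in m, angles in rad, forces in N, time in s.
With the tool pointing down it reaches from about 0.4 to 0.85 m from the base axis. Payload 10.4 kg.
Tool frame: the origin (TCP) lies on the centre line of the jaws, within the pads' length; the fingertips stand 22 mm ahead of it and the grasp point (between the pads) lies 3 mm ahead of it; x points along the fingers, y is the direction in which the jaws open and shut, and the axes are right-handed (so a half turn about x gives the same grasp; the last joint's range is limited). The gripper opens to 87 mm and grips with 3 to 60 N. Pads are 19 mm wide; open, the fingers measure 117 mm over their backs; the gripper's body (75 mm by 190 mm) begins 51 mm behind the grasp point.
Start: joints at [1.251, 0.332, -0.065, 1.46, 0.022, 1.35, -0.088], TCP at [0.183, -0.598, 0.206] pointing down, gripper open.
Joint ranges: [-2.6, 2.6], [-0.5, 2.12], [-1.47, 1.34], [0.16, 2.42], [-1.27, 4.41], [0.06, 2.06], [-2.6, 2.6]. Speed limits (rad/s): [2.22, 2.22, 2.79, 2.79, 3.14, 3.14, 3.14].

## Interface

Orientations are given as a unit quaternion [x, y, z, w].
In Python, from bench import * gives the robot as it stands.
- The arm moves only by the tool arm_command, never from a script. Its argument "targets" is one flat list of numbers, 7 for each row, row after row: the turn, a rotation vector about the tool's x, y, z in units of 45 degrees (1.0 is 45 degrees), then the shift along the tool's x, y, z in units of 25 mm (1.0 is 25 mm), then the opening, from 0 (shut) to 1 (fully open). In form: [wx, wy, wz, tx, ty, tz, fingers, wx, wy, wz, tx, ty, tz, fingers, ...]. A call has 1 to 12 rows; each row shifts and turns the pose as measured when the row begins, along the tool's axes as they then stand; what a row does not reach is not made up. A row lasts 1/12 s, in which the tool goes at most 41.7 mm and 7.16 degrees, less where a joint would pass 70% of its speed; a pose out of reach is approached as far as the arm can. A call with a number of a shift or a turn outside -1 to 1 is refused whole. A call with a gripper value outside its range is refused whole. The fingers move at their own pace and stop on an object; "newtons" is the grip in N (left out, the last holds). Time passes only in rows, so rows that do not move let the fingers close. It gives the time, the measured TCP pose, the force and the opening at its end, in the units of the state.
- read_state(): the state, without advancing time (a new reading comes with each control period).
- camera(name): name is "side" or "top" or "wrist"; returns the picture (384x512x3 uint8, red, green, blue); there is no depth.
- calibration(name): a dict with "camera_matrix" (3x3 intrinsics, pixels), "R" (3x3) and "t" (3): a world point X has camera coordinates R X + t; the wrist camera has in their place "tool_from_camera" (4x4, takes a point from camera to tool coordinates, whose origin is the TCP and whose axes are the tool frame's). Camera axes: x right, y down, z forward; pixel columns grow to the right and rows downward; lengths in m; the calibration is good to about 2 mm. A picture is of the moment at which its call begins: read the wrist's pose just before it. calibration takes no time and is no camera call.
- close_job(): hands the job in, once; it reports no verdict.
The state is a dict: "time": time; "joint_positions": joint angles; "joint_vel": joint speeds; "joint_torque": joint torques, N m; "ee_pos": TCP position; "eef_rot": TCP orientation; "ft_force": force on the tool from outside, world axes, zero at the start; "torque": the same for the moment, N m; "width": finger opening in m.
Only numpy, scipy, OpenCV 4.12 (cv2) and the standard library are available. Lean on these libraries where they do the work, as an engineer would, in place of code of your own. Each camera call takes 0.05 s, during which the arm holds its last target.

## Task

Lift the hinged lid of the sky-blue box by its white bar and lay it gently back onto its stop, so that it stays open by itself. Then take out the wooden paddle that lies inside: it is longer than the opening, so tilt it and draw it out diagonally. Finish while still gripping the paddle, holding it still in the air with its whole length at least 5 cm above the top of the box and touching nothing else, the lid still open; leave the other things on the counter where they are.

Things in the scene. Friction and masses are not known exactly. Their poses are not given: they have to be found in the camera images.
- caddy: sky-blue plastic utensil box, fixed to the counter. Origin: on the counter under the centre of the top opening; x along the box towards the lid hinge, y across, z up. Outside x -184 to +129 mm, y -79 to +79, 80 high, walls 4. Paddle lies on two floor ribs (8 wide, across, at x -100 and +55, tops at z 26); floor top at z 4
- opening (a point): centre of the box's opening (0, 0, z 80 mm of the box), level with the box's top; axes as the box. The opening is 160 mm along x by 150 mm along y. Beyond it decks 6 mm thick (z 74 to 80 of the box) close the top: near deck x -184 to -80, far deck x +80 to +129. The hollow below runs from x -180 to +125 mm
- lid (a joint): lid angle: 0 closed, grows as it opens, 2.0 rad = leaning back on its stop, past upright. Opening lifts the lid's -x edge up and over towards +x of the box. Plate 172 x 158 x 6 mm, light blue, 0.16 kg, on a free hinge: let go below about 1.5 rad it falls shut, beyond that it falls back onto the stop
- lid_hinge (a point): middle of the lid's hinge line, fixed on the box at x +88, z 81 mm of the box; the line is parallel to the box's y; axes as the box
- lid_bar (a point): middle of the lid's white grip bar, which moves with the lid: round, 10 mm thick, 110 mm long, parallel to the box's y, on two arms at its ends, 38 mm out from the lid's free edge. Lid closed: x -210, z +32 mm from the hinge line, i.e. x -122, z 113 of the box, 33 above the near deck. The bar can turn between lightly closed fingers
- paddle: loose wooden paddle, 230 mm long, about 0.09 kg, flat on the ribs in the box, within 6 degrees of the box's x. Origin: underside, mid-length; x towards the handle end, z up. Blade x -115 to -15, 50 wide, 8 thick; handle x -15 to +115, 20 wide, 16 thick; undersides level. Balance point about x -5: grip the handle's sides near x +12. Its ends lie under the decks
- paddle_tip (a point): handle end of the paddle (x +115, z 8 mm of the paddle)
- paddle_blade_end (a point): blade end of the paddle (x -115, z 4 mm of the paddle)
- bowl: bystander: orange ceramic bowl, 150 mm across, 65 high; origin under its centre
- tongs: bystander: steel tongs lying flat, 250 mm long, 90 wide, 15 high; origin under the middle
- spoon_rest: bystander: wooden spoon rest, 150 x 85 x 19 mm; origin under the middle
- jar: bystander: amber glass jar, 68 mm across, 110 high; origin under its centre

How it is judged:
On the way, in this order (a step that is already met when the one before it is completed fails the run):
1. the lid rests open on its stop (beyond 1.9 rad, still), the paddle still inside (value of joint lid above 1.9 rad and velocity of joint lid below 0.2 rad/s and z of each of paddle_tip, paddle_blade_end in the frame of caddy below 0.08 m), for 0.2 s.
2. the paddle is drawn slanting through the opening: one end above the box's top, the other still below it (((z of paddle_tip in the frame of caddy above 0.095 m and z of paddle_blade_end in the frame of caddy below 0.074 m) or (z of paddle_blade_end in the frame of caddy above 0.095 m and z of paddle_tip in the frame of caddy below 0.074 m))), for 0.05 s.
At the end, for the whole second after the job is handed in: the paddle is gripped by the fingers, still (under 50 mm/s), both its ends at least 40 mm above the top of the box, touching neither box, lid nor bystanders; the lid is open on its stop (beyond 1.9 rad) (z of each of paddle_tip, paddle_blade_end in the frame of caddy above 0.12 m and contact force between the fingers and paddle above 1 N and contact force between paddle and caddy below 0.1 N and contact force between paddle and bowl below 0.1 N and contact force between paddle and tongs below 0.1 N and contact force between paddle and spoon_rest below 0.1 N and contact force between paddle and jar below 0.1 N and linear speed of paddle below 0.05 m/s and value of joint lid above 1.9 rad); the arm keeps its last pose, push and grip.
It fails at once if the lid is thrown or dropped back onto its stop (faster than 1.8 rad/s beyond 1.6 rad) (value of joint lid above 1.6 rad and velocity of joint lid above 1.8 rad/s).
It fails at once if a bystander is moved by more than 25 mm (distance of any of bowl, tongs, spoon_rest, jar from where it was at the start of the episode above 0.025 m).
It also fails if it takes over 69 s, if anything falls off the work surface, if the arm or the gripper's body presses on something with over 40 N, if the wrist force passes 120 N, or if a joint passes its speed limit or range.

## Working session

There is one attempt and no reset: what is moved stays moved. The work goes in short steps, Python scripts to look and compute and a tool call to move; the robot and the scene stay as the last step left them, time stands still between calls to the robot, and variables do not carry over. Pictures are saved under pics/ and viewed, and the job is handed in when it is done.

Besides the shell and the picture viewer there is one more tool, called by a JSON object that holds its "method" and its "body", one argument or row to a line. arm_command: Moves the arm, as the interface text tells. Shifts and turns lie within -1 to 1; 1 stands for 25 mm of shift or 45 degrees of turn. Its arguments: {"type":"object","properties":{"targets":{"type":"array","items":{"type":"number","minimum":-1,"maximum":1}},"newtons":{"type":"number"}},"required":["targets"]}

```bash
ls; mkdir -p pics; python3 - <<'E'
from bench import *
import cv2
s=read_state(); print(s)
for n in("side","top","wrist"):
    im=camera(n); cv2.imwrite(f"pics/{n}0.png",cv2.cvtColor(im,cv2.COLOR_RGB2BGR)); print(n,calibration(n))
E
```

```text
pics
{'time': 0.0, 'joint_positions': array([ 1.25138543,  0.33287892, -0.06467585,  1.46092768,  0.02158142,
        1.34992198, -0.08848925]), 'joint_vel': array([-0.00123086, -0.0012567 , -0.0001588 , -0.00045549,  0.00072111,
        0.0021551 , -0.00044049]), 'joint_torque': array([-5.80360575e-05, -6.23238230e+01,  2.50741543e-02, -3.89908040e+01,
       -6.12286781e-02,  3.95106326e-02,  1.18395201e-04]), 'ee_pos': array([ 0.18265923, -0.59728022,  0.20545601]), 'eef_rot': array([-0.69923867, -0.10505592,  0.69942917, -0.10405466]), 'ft_force': array([-0.07971863,  0.32357991,  0.63182198]), 'torque': array([-0.00357579,  0.02153296, -0.01030673]), 'width': 0.08679120832424136}
side {'camera_matrix': array([[356.55995265,   0.        , 257.17187848],
       [  0.        , 356.55995265, 186.54827197],
       [  0.        ,   0.        ,   1.        ]]), 'R': array([[-0.99607683, -0.08792823, -0.00997902],
       [-0.05729828,  0.72677401, -0.68448261],
       [ 0.06743784, -0.68122549, -0.72896089]]), 't': array([0.57008071, 0.16917301, 0.85080478])}
top {'camera_matrix': array
[... 194 characters left out ...]
303393],
       [-0.98571989, -0.02828664, -0.16600052],
       [ 0.16601968,  0.00168629, -0.986121  ]]), 't': array([-0.08352925,  0.55781025,  1.14362779])}
wrist {'camera_matrix': array([[296.30028553,   0.        , 251.27671526],
       [  0.        , 296.30028553, 187.84339535],
       [  0.        ,   0.        ,   1.        ]]), 'tool_from_camera': array([[-1.51288873e-03, -3.06750331e-01,  9.51788813e-01,
        -1.76834982e-01],
       [ 9.99998099e-01,  7.06497985e-04,  1.81721441e-03,
        -9.39817120e-04],
       [-1.22986800e-03,  9.51789754e-01,  3.06748679e-01,
        -8.49011926e-02],
       [ 0.00000000e+00,  0.00000000e+00,  0.00000000e+00,
         1.00000000e+00]])}
```

View pics/top0.png

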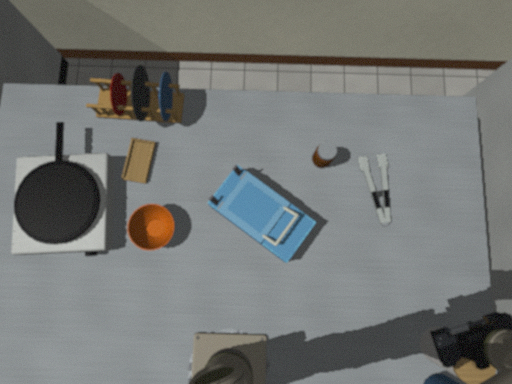

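View pics/side0.png

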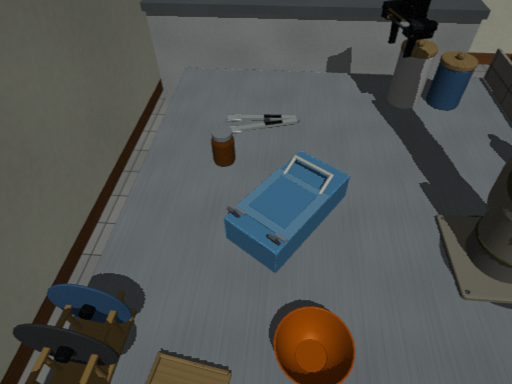

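View pics/wrist0.png

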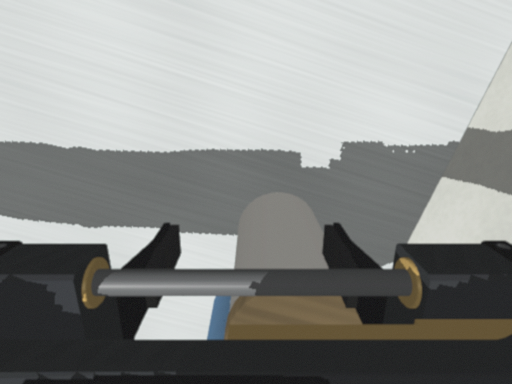

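The top view shows the closed blue box at about (262,213), with its hinge posts at upper left (238,170) and (213,200) and its white bar at about (283,225). The bowl is at (151,227), the jar at (324,156) and the tongs at (378,188). The side view agrees.

```bash
cat > h.py <<'E'
from bench import *
import cv2, numpy as np
from scipy.spatial.transform import Rotation as Ro
def ray(n,uv,cal=None,pose=None):
    c=calibration(n);K=c["camera_matrix"]
    d=np.linalg.inv(K)@np.array([uv[0],uv[1],1.])
    if n=="wrist":
        T=c["tool_from_camera"];p,R=pose
        return p+R@T[:3,3], R@(T[:3,:3]@d)
    return -c["R"].T@c["t"], c["R"].T@d
def onz(n,uv,z,pose=None):
    o,d=ray(n,uv,pose=pose); return o+d*(z-o[2])/d[2]
def proj(n,X,pose=None):
    c=calibration(n)
    if n=="wrist":
        T=np.linalg.inv(c["tool_from_camera"]);p,R=pose
        x=T[:3,:3]@(R.T@(np.asarray(X)-p))+T[:3,3]
    else: x=c["R"]@np.asarray(X)+c["t"]
    q=c["camera_matrix"]@x; return q[:2]/q[2]
def tri(a,ua,b,ub):
    o1,d1=ray(a,ua);o2,d2=ray(b,ub)
    A=np.stack([d1,-d2],1);s=np.linalg.lstsq(A,o2-o1,rcond=None)[0]
    p,q=o1+d1*s[0],o2+d2*s[1]; return (p+q)/2,np.linalg.norm(p-q)
def pose():
    s=read_state();return s["ee_pos"],Ro.from_quat(s["eef_rot"]).as_matrix(),s
E
python3 - <<'E'
from h import *
for n in("top","side"):
    im=cv2.imread(f"pics/{n}0.png");hsv=cv2.cvtColor(im,cv2.COLOR_BGR2HSV)
    m=cv2.inRange(hsv,(95,90,60),(115,255,255))
    k,l,st,ce=cv2.connectedComponentsWithStats(m)
    for i in range(1,k):
        if st[i,4]>150: print(n,st[i],ce[i])
    roi=(190,150,340,280) if n=="top" else (210,140,360,280)
    x0,y0,x1,y1=roi
    c=im[y0:y1,x0:x1]; cv2.imwrite(f"pics/{n}0c.png",cv2.resize(c,None,fx=5,fy=5,interpolation=cv2.INTER_CUBIC)[:600*2])
    c5=cv2.resize(c,None,fx=4,fy=4,interpolation=cv2.INTER_CUBIC);cv2.imwrite(f"pics/{n}0c.png",c5)
    w=cv2.inRange(hsv,(0,0,165),(180,60,255))
    k,l,st,ce=cv2.connectedComponentsWithStats(w[y0:y1,x0:x1])
    for i in range(1,k):
        if st[i,4]>20: print(n,"white",st[i],ce[i]+[x0,y0])
E
```

```text
top [ 209  166  107   96 4438] [261.43578188 213.01825146]
top white [ 72  56  35  40 168] [282.10119048 227.29166667]
side [435  71  38  39 822] [452.81143552  90.00121655]
side [ 224  151  126  122 7631] [284.75062246 210.73607653]
side [  47  284   84   38 1544] [ 86.95142487 298.85621762]
```

View pics/top0c.png

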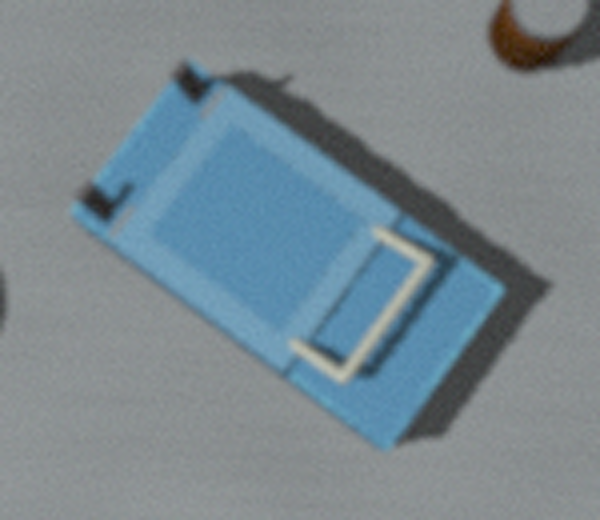

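View pics/side0c.png

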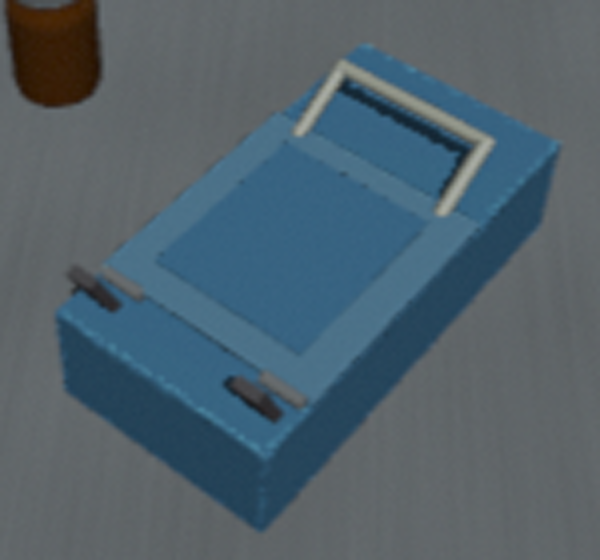

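```bash
python3 - <<'E'
from h import *
obj=np.array([[-184,-79],[-184,79],[129,79],[129,-79]])/1e3
def fit(o,w):
    oc,wc=o.mean(0),w.mean(0); a=o-oc;b=w-wc
    th=np.arctan2((a[:,0]*b[:,1]-a[:,1]*b[:,0]).sum(),(a*b).sum())
    R=np.array([[np.cos(th),-np.sin(th)],[np.sin(th),np.cos(th)]])
    t=wc-R@oc; print("yaw",np.degrees(th),"t",t,"res mm",np.round(np.linalg.norm((R@o.T).T+t-w,axis=1)*1e3,1))
    return R,t
# -x end: near corners ; box y left of x
top=[(316.2,222),(287.5,262.5),(208,202.5),(237.5,165)]
side=[(301.2,150.8),(349.5,176.8),(275.75,254.3),(224.5,218.8)]
for n,c in(("top",top),("side",side)):
    w=np.array([onz(n,u,.08)[:2] for u in c]); print(w, [np.linalg.norm(w[i]-w[(i+1)%4]) for i in range(4)])
    fit(obj,w)
print("tri corners",[tri("top",a,"side",b) for a,b in zip(top,side)])
for a,b in(((298,214.5),(296.25,157)),((275.7,245),(332.5,175.75))): print("bar end",tri("top",a,"side",b), onz("top",a,.113),onz("side",b,.113))
E
```

```text
[[ 0.47105435 -0.26214939]
 [ 0.34309534 -0.17342334]
 [ 0.5233011   0.08155098]
 [ 0.64837021 -0.00764496]] [np.float64(0.1557106906446397), np.float64(0.31222750605781563), np.float64(0.15361705185404922), np.float64(0.3101828820244105)]
yaw 54.930115358469365 t [ 0.51225607 -0.06790925] res mm [1.8 1.3 2.2 2.7]
[[ 0.47033865 -0.25832221]
 [ 0.34479434 -0.16516349]
 [ 0.52374143  0.08513142]
 [ 0.64875829 -0.00203174]] [np.float64(0.15633272690259645), np.float64(0.3076842621038744), np.float64(0.15240285485740843), np.float64(0.3122793213109318)]
yaw 54.69062136879112 t [ 0.51280294 -0.06265532] res mm [0.6 3.4 3.3 3.2]
tri corners [(array([ 0.4707249 , -0.26261841,  0.07646481]), np.float64(0.0013467421889000691)), (array([ 0.34270541, -0.17415823,  0.07120806]), np.float64(0.0005004770160934954)), (array([0.52385775, 0.08217575, 0.07539757]), np.float64(0.00018676595589658008)), (array([ 0.65008182, -0.00727441,  0.07318141]), np.float64(3.2376997402788126e-06))]
bar end (array([ 0.48762754, -0.20087309,  0.10796798]), np.float64(0.004685286156008106)) [ 0.4893751  -0.20070363  0.113     ] [ 0.48563153 -0.19452621  0.113     ]
bar end (array([ 0.39475001, -0.13412926,  0.1109831 ]), np.float64(2.9127208024737434e-05)) [ 0.39470524 -0.13401546  0.113     ] [ 0.39513707 -0.1320758   0.113     ]
```

```bash
cat >> h.py <<'E'
YAW=np.radians(54.8);BT=np.array([.5125,-.0665,0.])
RB=Ro.from_euler("z",YAW).as_matrix()
def box(p): return BT+RB@(np.asarray(p,float)/1e3)   # box mm -> world
def inbox(X): return RB.T@(np.asarray(X)-BT)*1e3
def delta(pt,Rt):
    p,R,s=pose()
    rv=Ro.from_matrix(R.T@Rt).as_rotvec(degrees=True)
    return R.T@(np.asarray(pt)-p)/.025, rv/45
E
python3 - <<'E'
from h import *
p,R,s=pose(); print(np.round(R,3))
for sg in(1,-1):
    y=sg*RB[:,0]; x=np.array([0,0,-1.]); Rt=np.stack([x,y,np.cross(x,y)],1)
    print("bar grip",sg,delta(box([-122,0,113+80]),Rt))
    y=sg*RB[:,1]; Rt=np.stack([x,y,np.cross(x,y)],1); print("paddle",sg,delta(box([0,0,100]),Rt)[1])
for n,u,z in(("bowl",(152,227),.03),("jar",(324,157),.1),("tongs",(378,188),.01),("rest",(139,160),.01)): print(n,onz("top",u,z),inbox(onz("top",u,z)))
print(box([204,0,258]))
E
```

```text
[[-0.     0.292 -0.956]
 [ 0.001 -0.956 -0.292]
 [-1.    -0.001  0.   ]]
bar grip 1 (array([  0.51959441, -13.45774087, -14.96893262]), array([-2.83992073e+00, -1.53699178e-03,  7.74144724e-04]))
paddle 1 [3.16007854e+00 1.72603821e-03 5.69721072e-04]
bar grip -1 (array([  0.51959441, -13.45774087, -14.96893262]), array([1.16007882e+00, 6.45455648e-04, 1.28149168e-03]))
paddle -1 [-8.39920981e-01 -4.42326324e-04  1.34008057e-03]
bowl [0.4440984  0.26748334 0.03      ] [233.48388424 248.41280921  30.        ]
jar [ 0.67756278 -0.28360702  0.1       ] [ -82.26037675 -260.02770821  100.        ]
tongs [ 0.59943547 -0.48398884  0.01      ] [-291.03646283 -311.69293472   10.        ]
rest [0.67378255 0.33509904 0.01      ] [421.13308517  99.70345165  10.        ]
[0.63009219 0.10019756 0.258     ]
```

```bash
cat >> h.py <<'E'
def plan(pt,Rt,n,f=1.0,k=12):
    p,R,s=pose()
    rv=Ro.from_matrix(R.T@Rt).as_rotvec()/n
    dp=(np.asarray(pt)-p)/n/.025
    print("time",s["time"],"p",np.round(p,3),"box",np.round(inbox(p),1),"n",n)
    rows=[]
    for i in range(min(n,k)):
        Ri=R@Ro.from_rotvec(rv*i).as_matrix()
        r=list(np.round(np.r_[np.degrees(rv)/45,Ri.T@dp,f],2)+0.0); rows.append(r); print(", ".join(f"{a:g}" for a in r),",")
def RT(x,y):
    x=np.asarray(x,float);y=np.asarray(y,float);return np.stack([x,y,np.cross(x,y)],1)
DN=[0,0,-1.]
E
python3 - <<'E'
from h import *
plan(box([-122,0,113+80]),RT(DN,RB[:,0]),22)
E
```

```text
time 0.15 p [ 0.183 -0.597  0.206] box [-623.9  -36.5  205.6] n 22
-0.13, 0, 0, 0.02, -0.61, -0.68, 1 ,
-0.13, 0, 0, 0.02, -0.54, -0.74, 1 ,
-0.13, 0, 0, 0.02, -0.46, -0.79, 1 ,
-0.13, 0, 0, 0.02, -0.38, -0.83, 1 ,
-0.13, 0, 0, 0.02, -0.29, -0.87, 1 ,
-0.13, 0, 0, 0.02, -0.2, -0.89, 1 ,
-0.13, 0, 0, 0.02, -0.11, -0.91, 1 ,
-0.13, 0, 0, 0.02, -0.02, -0.91, 1 ,
-0.13, 0, 0, 0.02, 0.07, -0.91, 1 ,
-0.13, 0, 0, 0.02, 0.16, -0.9, 1 ,
-0.13, 0, 0, 0.02, 0.25, -0.88, 1 ,
-0.13, 0, 0, 0.02, 0.34, -0.85, 1 ,
```

{"method": "arm_command", "body": {
  "targets": [-0.13,0,0,0.02,-0.61,-0.68,1,-0.13,0,0,0.02,-0.54,-0.74,1,-0.13,0,0,0.02,-0.46,-0.79,1,-0.13,0,0,0.02,-0.38,-0.83,1,-0.13,0,0,0.02,-0.29,-0.87,1,-0.13,0,0,0.02,-0.2,-0.89,1,-0.13,0,0,0.02,-0.11,-0.91,1,-0.13,0,0,0.02,-0.02,-0.91,1,-0.13,0,0,0.02,0.07,-0.91,1,-0.13,0,0,0.02,0.16,-0.9,1,-0.13,0,0,0.02,0.25,-0.88,1,-0.13,0,0,0.02,0.34,-0.85,1]
}}

```text
time: 1.15
ee_pos: [0.3185, -0.3507, 0.1951]
eef_rot: [0.5, 0.502, -0.501, 0.497]
ft_force: [0.5, 0.0, 0.5]
width: 0.0873
```

```bash
python3 - <<'E'
from h import *
p,R,s=pose();print(s["joint_positions"],np.round(R,3))
plan(box([-122,0,113+80]),RT(DN,RB[:,0]),12)
E
```

```text
[ 1.09343531  0.03169167 -0.36169291  1.83743356  0.0128529   1.28246558
  0.72571366] [[-0.007  1.    -0.002]
 [ 0.004 -0.002 -1.   ]
 [-1.    -0.007 -0.004]]
time 1.15 p [ 0.319 -0.351  0.195] box [-344.1   -5.3  195.1] n 12
-0.1, 0, 0, 0.01, 0.41, -0.62, 1 ,
-0.1, 0, 0, 0.01, 0.46, -0.58, 1 ,
-0.1, 0, 0, 0.01, 0.5, -0.54, 1 ,
-0.1, 0, 0, 0.01, 0.55, -0.5, 1 ,
-0.1, 0, 0, 0.01, 0.58, -0.46, 1 ,
-0.1, 0, 0, 0.01, 0.62, -0.41, 1 ,
-0.1, 0, 0, 0.01, 0.65, -0.36, 1 ,
-0.1, 0, 0, 0.01, 0.68, -0.3, 1 ,
-0.1, 0, 0, 0.01, 0.7, -0.25, 1 ,
-0.1, 0, 0, 0.01, 0.71, -0.19, 1 ,
-0.1, 0, 0, 0.01, 0.73, -0.14, 1 ,
-0.1, 0, 0, 0.01, 0.74, -0.08, 1 ,
```

{"method": "arm_command", "body": {
  "targets": [-0.1,0,0,0.01,0.41,-0.62,1,-0.1,0,0,0.01,0.46,-0.58,1,-0.1,0,0,0.01,0.5,-0.54,1,-0.1,0,0,0.01,0.55,-0.5,1,-0.1,0,0,0.01,0.58,-0.46,1,-0.1,0,0,0.01,0.62,-0.41,1,-0.1,0,0,0.01,0.65,-0.36,1,-0.1,0,0,0.01,0.68,-0.3,1,-0.1,0,0,0.01,0.7,-0.25,1,-0.1,0,0,0.01,0.71,-0.19,1,-0.1,0,0,0.01,0.73,-0.14,1,-0.1,0,0,0.01,0.74,-0.08,1]
}}

```text
time: 2.15
ee_pos: [0.4423, -0.1515, 0.1905]
eef_rot: [0.202, 0.681, -0.201, 0.674]
ft_force: [0.6, 0.2, 0.3]
width: 0.087
```

```bash
python3 - <<'E'
from h import *
p,R,s=pose();print(s["joint_positions"],np.round(R,3))
plan(box([-122,0,113+30]),RT(DN,RB[:,0]),3)
im=camera("wrist"); cv2.imwrite("pics/w1.png",cv2.cvtColor(im,cv2.COLOR_RGB2BGR))
for y in(-55,0,55): print(proj("wrist",box([-122,y,113]),(p,R)))
E
```

```text
[ 0.84395595  0.03864436 -0.61631127  1.84462058  0.02108174  1.27585296
  1.21380388] [[-0.01   0.547  0.837]
 [ 0.004  0.837 -0.547]
 [-1.    -0.002 -0.01 ]]
time 2.15 p [ 0.442 -0.151  0.19 ] box [-109.9    8.4  190.5] n 3
0.02, 0, 0, 0.63, -0.16, 0.11, 1 ,
0.02, 0, 0, 0.63, -0.16, 0.11, 1 ,
0.02, 0, 0, 0.63, -0.16, 0.11, 1 ,
[236.02625064 253.81456593]
[237.3269777  200.42399589]
[238.79496616 140.16789504]
```

View pics/w1.png

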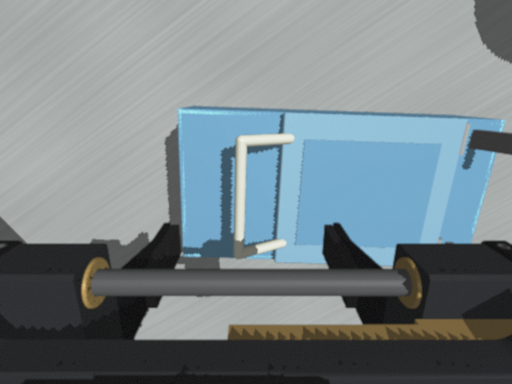

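The wrist view puts the white bar at columns 239–241, rows 140–252. That is within about 2 px of my prediction, so I'm descending.

```bash
python3 - <<'E'
from h import *
plan(box([-121,0,116]),RT(DN,RB[:,0]),6)
E
```

```text
time 2.2 p [ 0.444 -0.148  0.191] box [-105.8    9.1  190.6] n 6
0.01, 0, 0, 0.5, -0.1, 0.06, 1 ,
0.01, 0, 0, 0.5, -0.1, 0.06, 1 ,
0.01, 0, 0, 0.5, -0.1, 0.06, 1 ,
0.01, 0, 0, 0.5, -0.1, 0.06, 1 ,
0.01, 0, 0, 0.5, -0.1, 0.06, 1 ,
0.01, 0, 0, 0.5, -0.1, 0.06, 1 ,
```

{"method": "arm_command", "body": {
  "targets": [0.01,0,0,0.1,-0.3,0.2,1,0.01,0,0,0.3,-0.3,0.18,1,0.02,0,0,0.6,0,0,1,0.02,0,0,0.6,0,0,1,0,0,0,0.6,0,0,1,0,0,0,0.4,0,0,1,0,0,0,0,0,0,1]
}}

```text
time: 2.78
ee_pos: [0.4414, -0.1714, 0.1199]
eef_rot: [0.219, 0.676, -0.218, 0.669]
ft_force: [0.6, 1.5, 0.9]
width: 0.0871
```

```bash
python3 - <<'E'
from h import *
p,R,s=pose();print(s["joint_positions"],np.round(R,3))
plan(box([-121,0,116]),RT(DN,RB[:,0]),2)
E
```

```text
[ 0.84592616  0.12309562 -0.60006463  1.92160347  0.07457612  1.13021651
  1.16040634] [[-0.01   0.587  0.81 ]
 [ 0.005  0.81  -0.587]
 [-1.    -0.002 -0.011]]
time 2.7833 p [ 0.441 -0.171  0.12 ] box [-126.8   -2.4  119.9] n 2
-0.01, -0.01, 0, 0.08, 0.11, -0.05, 1 ,
-0.01, -0.01, 0, 0.08, 0.11, -0.05, 1 ,
```

{"method": "arm_command", "body": {
  "targets": [-0.01,-0.01,0,0.1,0.15,-0.05,1,0,-0.01,0,0.06,0.1,-0.05,0.6,0,0,0,0,0,0,0.3,0,0,0,0,0,0,0,0,0,0,0,0,0,0,0,0,0,0,0,0,0,0,0,0,0,0,0,0,0,0,0,0,0,0,0],
  "newtons": 8
}}

```text
time: 3.45
ee_pos: [0.4438, -0.1663, 0.1178]
eef_rot: [0.214, 0.67, -0.218, 0.676]
ft_force: [-0.0, 0.6, -0.8]
width: 0.0486
```

```bash
python3 - <<'E'
from h import *
p,R,s=pose();print(s["joint_positions"],np.round(R,3),inbox(p),s["width"],s["ft_force"])
im=camera("wrist"); cv2.imwrite("pics/w2.png",cv2.cvtColor(im,cv2.COLOR_RGB2BGR))
E
```

```text
[ 0.83988332  0.10972416 -0.60727884  1.9396519   0.07640708  1.10470736
  1.15084931] [[ 0.007  0.582  0.813]
 [-0.007  0.813 -0.582]
 [-1.    -0.002  0.01 ]] [-121.16142328   -1.3710941   117.75927048] 0.048580468646988444 [-0.04833367  0.56730012 -0.75772231]
```

View pics/w2.png

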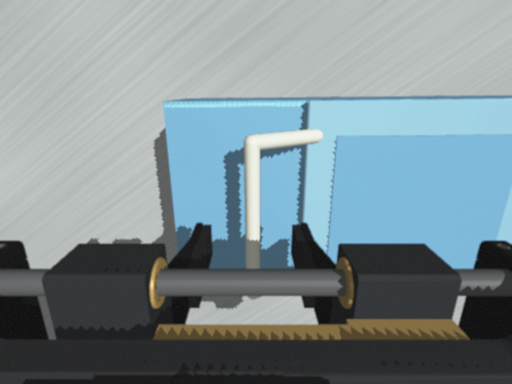

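The bar sits midway between the fingers at about (252,250). They are still closing, so I'll keep closing.

{"method": "arm_command", "body": {
  "targets": [0,0,0,0,0,0,0,0,0,0,0,0,0,0,0,0,0,0,0,0,0,0,0,0,0,0,0,0,0,0,0,0,0,0,0,0,0,0,0,0,0,0,0,0,0,0,0,0,0],
  "newtons": 8
}}

```text
time: 4.08
ee_pos: [0.4438, -0.1664, 0.1178]
eef_rot: [0.214, 0.67, -0.218, 0.676]
ft_force: [-0.1, -0.1, 0.3]
width: 0.0025
```

```bash
python3 - <<'E'
from h import *
p,R,s=pose();print(inbox(p),s["width"],s["ft_force"],s["torque"])
G=inbox(p+R@[.003,0,0]);r=G-[88,0,81];print(np.hypot(r[0],r[2]),np.degrees(np.arctan2(r[2],-r[0])))
E
```

```text
[-121.20123754   -1.47755088  117.78559882] 0.0025019020925968927 [-0.05093393 -0.11097309  0.26111073] [ 0.1061608  -0.17244317  0.02394286]
211.91843308926204 9.173700460893487
```

```bash
python3 - <<'E'
from h import *
im=camera("wrist"); cv2.imwrite("pics/w3.png",cv2.cvtColor(im,cv2.COLOR_RGB2BGR))
im=camera("side"); cv2.imwrite("pics/s3.png",cv2.resize(cv2.cvtColor(im,cv2.COLOR_RGB2BGR)[100:280,210:400],None,fx=3.3,fy=3.3,interpolation=cv2.INTER_CUBIC))
print(read_state()["width"])
E
```

```text
0.0007392040773050246
```

View pics/w3.png

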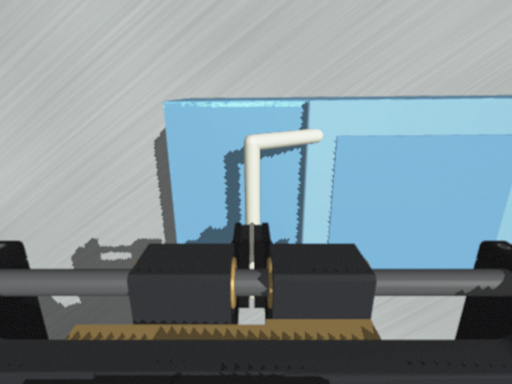

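View pics/s3.png

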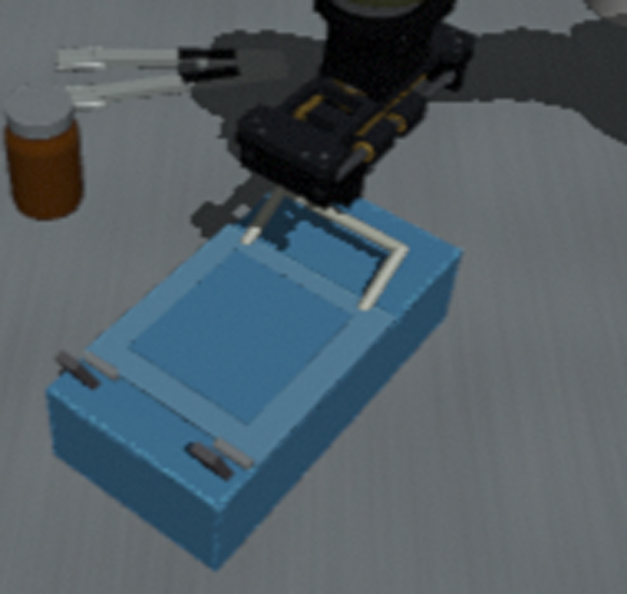

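```bash
python3 - <<'E'
from h import *
p,R,s=pose();P=(p,R)
print(p,inbox(p),R)
print("tip",proj("wrist",p+R@[.022,0,0],P),"tcp",proj("wrist",p,P))
for y in(-55,0,55): print(y,proj("wrist",box([-122,y,113]),P))
for y in(-79,79): print("edge",proj("wrist",box([-184,y,80]),P),proj("wrist",box([-84,y,86]),P))
print("side tip",proj("side",p+R@[.022,0,0]),(proj("side",p+R@[.022,0,0])-[210,100])*3.3)
E
```

```text
[ 0.44385848 -0.1664118   0.11779834] [-121.20960736   -1.50231869  117.79833882] [[ 0.00663698  0.58243429  0.81285069]
 [-0.00739005  0.81287497 -0.58239134]
 [-0.99995067 -0.00214168  0.00969925]]
tip [250.58860004 215.72726283] tcp [250.48188582 229.03461068]
-55 [249.94826436 292.41468459]
0 [249.32822128 223.80197893]
55 [248.58891903 141.99229723]
edge [178.49852859 290.97990492] [295.58920769 295.22617589]
edge [159.34248815  99.82744214] [305.29233793  99.20595235]
side tip [311.75538522 169.99963059] [335.79277121 230.99878094]
```

```bash
python3 - <<'E'
from h import *
im=cv2.imread("pics/w3.png")[120:330,180:330]; cv2.imwrite("pics/w3c.png",cv2.resize(im,None,fx=2.8,fy=2.8,interpolation=cv2.INTER_CUBIC))
im=cv2.imread("pics/w2.png")[120:330,150:360]; cv2.imwrite("pics/w2c.png",cv2.resize(im,None,fx=2.8,fy=2.8,interpolation=cv2.INTER_CUBIC))
E
```

```text
(no output)
```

View pics/w3c.png

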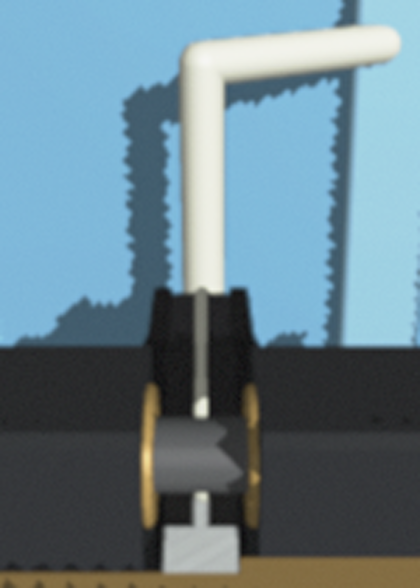

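View pics/w2c.png

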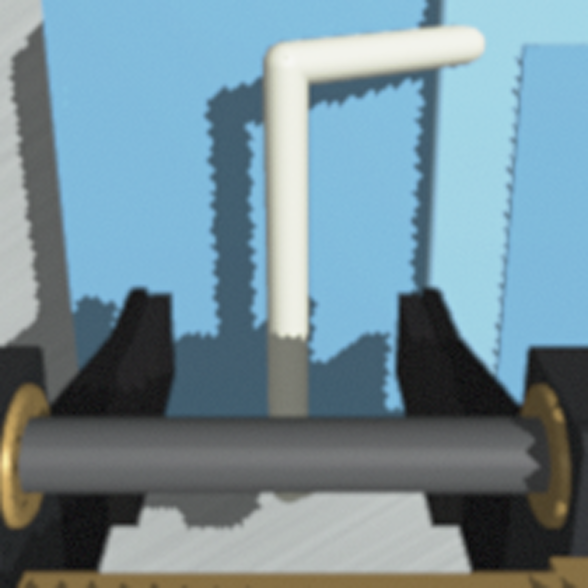

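The fingers closed fully (0.7 mm) while the bar still passes beneath their tips in the image at (252,225). The fingertips must therefore be above the bar. I'll probe downwards gently to find where they touch.

{"method": "arm_command", "body": {
  "targets": [0,0,0,0.1,0,0,0,0,0,0,0.1,0,0,0]
}}

```text
time: 4.35
ee_pos: [0.4442, -0.1665, 0.1129]
eef_rot: [0.214, 0.67, -0.218, 0.677]
ft_force: [-0.8, 0.7, -0.5]
width: 0.0006
```

{"method": "arm_command", "body": {
  "targets": [0,0,0,0,0,0,0,0,0,0,0,0,0,0]
}}

```text
time: 4.52
ee_pos: [0.4439, -0.1664, 0.1122]
eef_rot: [0.215, 0.67, -0.218, 0.676]
ft_force: [-0.4, -0.1, -0.4]
width: 0.0006
```

```bash
python3 - <<'E'
from h import *
p,R,s=pose()
im=camera("side"); cv2.imwrite("pics/s4.png",cv2.resize(cv2.cvtColor(im,cv2.COLOR_RGB2BGR)[120:220,260:400],None,fx=5.6,fy=5.6,interpolation=cv2.INTER_CUBIC))
im=camera("top"); cv2.imwrite("pics/t4.png",cv2.resize(cv2.cvtColor(im,cv2.COLOR_RGB2BGR)[150:290,190:340],None,fx=4.2,fy=4.2,interpolation=cv2.INTER_CUBIC))
for nm,X in(("tip",p+R@[.022,0,0]),("tcp",p),("bar+55",box([-122,55,113])),("bar-55",box([-122,-55,113]))): print(nm,(proj("side",X)-[260,120])*5.6,(proj("top",X)-[190,150])*4.2)
E
```

```text
tip [288.60851978 288.67827616] [403.35326398 333.96396412]
tcp [293.80287342 254.51036361] [405.75598216 332.03877541]
bar+55 [400.92978953 308.10434153] [360.66114444 395.48155296]
bar-55 [199.91315272 202.2185781 ] [449.730431   273.86468937]
```

View pics/s4.png

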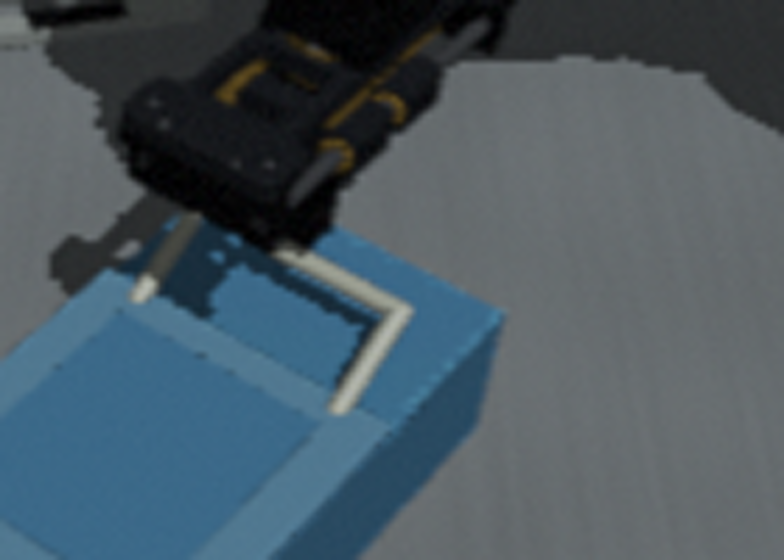

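View pics/t4.png

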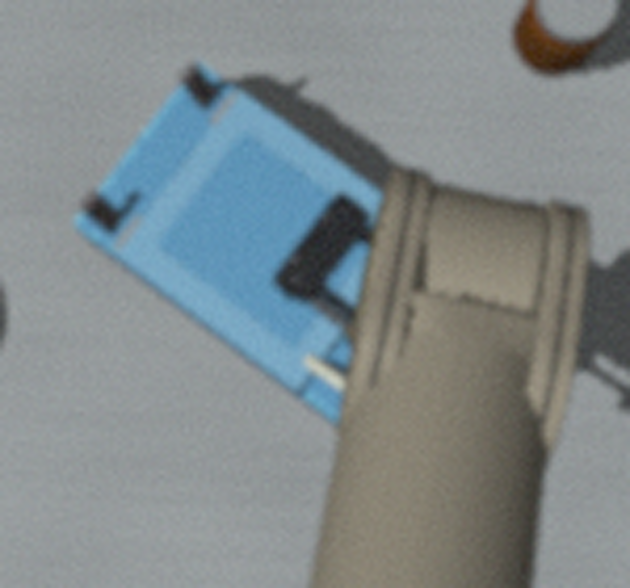

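The side view shows the bare bar at crop (288,255), where the fingertip was predicted. The wrist view puts the tips at row 224. By both views the real fingertips are about 25 mm further back than the stated tool frame. I'll lift, open and go deeper by that amount, then check.

{"method": "arm_command", "body": {
  "targets": [0,0,0,-0.3,0,0,0.6,0,0,0,-0.2,0,0,0.6,0,0,0,0,0,0,0.6,0,0,0,0,0,0,0.6,0,0,0,0,0,0,0.6]
}}

```text
time: 5.03
ee_pos: [0.4442, -0.1665, 0.1269]
eef_rot: [0.214, 0.67, -0.218, 0.677]
ft_force: [0.1, 0.5, -0.3]
width: 0.0264
```

```bash
python3 - <<'E'
from h import *
p,R,s=pose();print(s["width"])
plan(box([-120.5,0,92]),RT(DN,RB[:,0]),5)
E
```

```text
0.02639012284251946
time 5.0333 p [ 0.444 -0.166  0.127] box [-121.    -1.8  126.9] n 5
0, 0, 0, 0.28, 0, -0.02, 1 ,
0, 0, 0, 0.28, 0, -0.02, 1 ,
0, 0, 0, 0.28, 0, -0.02, 1 ,
0, 0, 0, 0.28, 0, -0.02, 1 ,
0, 0, 0, 0.28, 0, -0.02, 1 ,
```

{"method": "arm_command", "body": {
  "targets": [0,0,0,0,0,0,0.6,0,0,0,0,0,0,0.6,0,0,0,0.25,0,-0.02,0.6,0,0,0,0.25,0,-0.02,0.6,0,0,0,0.25,0,-0.02,0.6,0,0,0,0.2,0,0,0.6,0,0,0,0.15,0,0,0.6]
}}

```text
time: 5.62
ee_pos: [0.4429, -0.1657, 0.0965]
eef_rot: [0.214, 0.67, -0.218, 0.677]
ft_force: [0.5, 0.1, -0.4]
width: 0.0519
```

```bash
python3 - <<'E'
from h import *
p,R,s=pose();print(inbox(p),s["ft_force"],s["width"])
im=camera("wrist"); cv2.imwrite("pics/w5.png",cv2.cvtColor(im,cv2.COLOR_RGB2BGR))
im=camera("side"); cv2.imwrite("pics/s5.png",cv2.resize(cv2.cvtColor(im,cv2.COLOR_RGB2BGR)[120:220,260:400],None,fx=5.6,fy=5.6,interpolation=cv2.INTER_CUBIC))
E
```

```text
[-121.18932849   -0.33625398   96.53084201] [ 0.50580519  0.13442798 -0.42751436] 0.051865652153916475
```

View pics/w5.png

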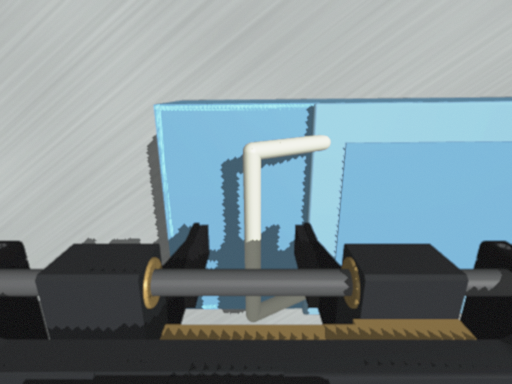

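View pics/s5.png

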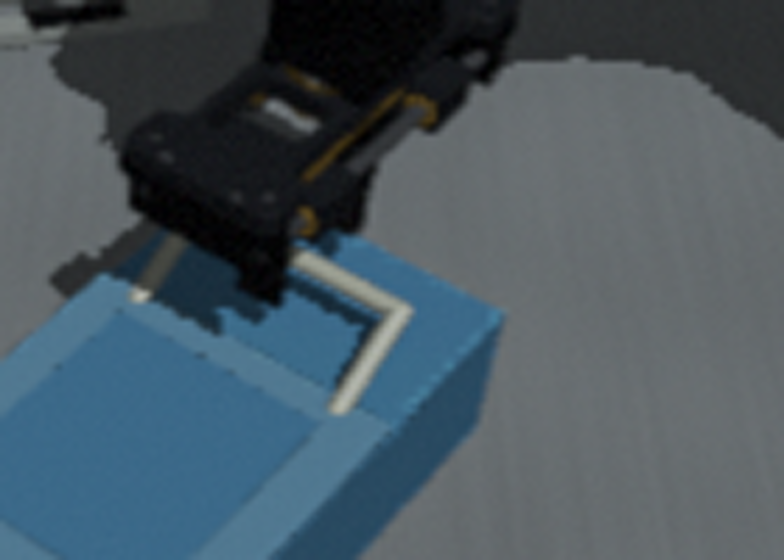

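A fingertip now hangs past the bar at crop (265,300), and the bar runs between the fingers. I'll go 5 mm lower and close.

{"method": "arm_command", "body": {
  "targets": [0,0,0,0.14,0,0,0.6,0,0,0,0.08,0,0,0,0,0,0,0,0,0,0,0,0,0,0,0,0,0,0,0,0,0,0,0,0,0,0,0,0,0,0,0,0,0,0,0,0,0,0,0,0,0,0,0,0,0,0,0,0,0,0,0,0],
  "newtons": 8
}}

```text
time: 6.47
ee_pos: [0.4437, -0.1655, 0.0913]
eef_rot: [0.215, 0.669, -0.218, 0.677]
ft_force: [0.1, -0.5, -1.2]
width: 0.0092
```

```bash
python3 - <<'E'
from h import *
p,R,s=pose();print(inbox(p),s["ft_force"],s["width"])
E
```

```text
[-120.5779014    -0.82866972   91.28496568] [ 0.07576441 -0.51421256 -1.16957888] 0.00923079567642542
```

```bash
cat >> h.py <<'E'
def arc(dth,n,f=0):
    p,R,s=pose(); b=inbox(p+R@[-.0217,0,0])+[-1.4,0,0]-[88,0,81]
    th=np.arctan2(b[2],-b[0]);r=np.hypot(b[0],b[2]);lid=th-np.arctan2(32,210)
    print("t",s["time"],"lid est",lid,"r",r,"y",b[1],"w",s["width"],"F",np.round(RB.T@s["ft_force"],1))
    print("tilt",np.degrees(Ro.from_matrix(R.T@RT(DN,RB[:,0])).as_rotvec()/1).round(1))
    cur=b
    for i in range(1,n+1):
        t=th+dth*i; tg=np.array([-212.4*np.cos(t),b[1]*(1-i/n),212.4*np.sin(t)])
        d=R.T@(RB@(tg-cur))/25; cur=tg
        print("0, 0, 0, "+", ".join(f"{a:g}" for a in np.round(d,2)+0.)+f", {f}")
E
python3 - <<'E'
from h import *
arc(.05,12)
E
```

```text
t 6.4667 lid est -4.130902745877463e-05 r 212.37206857484546 y -0.5770274657627 w 0.00923079567642542 F [-0.4 -0.4 -1.2]
tilt [-0.4  0.7  0.1]
0, 0, 0, -0.42, 0.07, 0, 0
0, 0, 0, -0.41, 0.09, 0, 0
0, 0, 0, -0.41, 0.12, 0, 0
0, 0, 0, -0.4, 0.14, 0, 0
0, 0, 0, -0.4, 0.16, 0, 0
0, 0, 0, -0.39, 0.18, 0, 0
0, 0, 0, -0.38, 0.19, 0, 0
0, 0, 0, -0.37, 0.21, 0, 0
0, 0, 0, -0.36, 0.23, 0, 0
0, 0, 0, -0.34, 0.25, 0, 0
0, 0, 0, -0.33, 0.27, 0, 0
0, 0, 0, -0.32, 0.28, 0, 0
```

{"method": "arm_command", "body": {
  "targets": [0,0,0,-0.42,0.07,0,0,0,0,0,-0.41,0.09,0,0,0,0,0,-0.41,0.12,0,0,0,0,0,-0.4,0.14,0,0,0,0,0,-0.4,0.16,0,0,0,0,0,-0.39,0.18,0,0]
}}

```text
time: 6.97
ee_pos: [0.4553, -0.1485, 0.1568]
eef_rot: [0.215, 0.669, -0.218, 0.677]
ft_force: [4.3, 1.1, -2.7]
width: 0.0096
```

```bash
python3 - <<'E'
from h import *
arc(.06,12)
E
```

```text
t 6.9667 lid est 0.3242369607912619 r 212.98590711662652 y -0.27451696804714604 w 0.009589699163635461 F [ 3.4 -2.8 -2.7]
tilt [-0.4  0.7  0. ]
0, 0, 0, -0.44, 0.27, 0, 0
0, 0, 0, -0.43, 0.27, 0, 0
0, 0, 0, -0.41, 0.3, 0, 0
0, 0, 0, -0.39, 0.32, 0, 0
0, 0, 0, -0.37, 0.35, 0, 0
0, 0, 0, -0.35, 0.37, 0, 0
0, 0, 0, -0.33, 0.39, 0, 0
0, 0, 0, -0.31, 0.41, 0, 0
0, 0, 0, -0.28, 0.42, 0, 0
0, 0, 0, -0.26, 0.44, 0, 0
0, 0, 0, -0.23, 0.46, 0, 0
0, 0, 0, -0.2, 0.47, 0, 0
```

{"method": "arm_command", "body": {
  "targets": [0,0,0,-0.44,0.25,0,0,0,0,0,-0.43,0.27,0,0,0,0,0,-0.41,0.3,0,0,0,0,0,-0.39,0.32,0,0,0,0,0,-0.37,0.35,0,0,0,0,0,-0.35,0.37,0,0,0,0,0,-0.33,0.39,0,0,0,0,0,-0.31,0.41,0,0]
}}

```text
time: 7.63
ee_pos: [0.4977, -0.0878, 0.2416]
eef_rot: [0.215, 0.667, -0.217, 0.679]
ft_force: [7.3, 1.1, -9.5]
width: 0.0094
```

```bash
python3 - <<'E'
from h import *
arc(.05,12)
im=camera("side"); cv2.imwrite("pics/s6.png",cv2.cvtColor(im,cv2.COLOR_RGB2BGR))
E
```

```text
t 7.6333 lid est 0.8554845293008054 r 215.680501916594 y 0.16294539519982235 w 0.009448806115333495 F [ 5.1 -5.3 -9.5]
tilt [-0.4  0.9 -0.1]
0, 0, 0, -0.11, 0.43, 0, 0
0, 0, 0, -0.2, 0.38, 0, 0
0, 0, 0, -0.18, 0.38, 0, 0
0, 0, 0, -0.16, 0.39, 0, 0
0, 0, 0, -0.14, 0.4, 0, 0
0, 0, 0, -0.12, 0.41, 0, 0
0, 0, 0, -0.1, 0.41, 0, 0
0, 0, 0, -0.08, 0.42, 0, 0
0, 0, 0, -0.06, 0.42, 0, 0
0, 0, 0, -0.04, 0.42, 0, 0
0, 0, 0, -0.02, 0.42, 0, 0
0, 0, 0, 0.01, 0.42, 0, 0
```

View pics/s6.png

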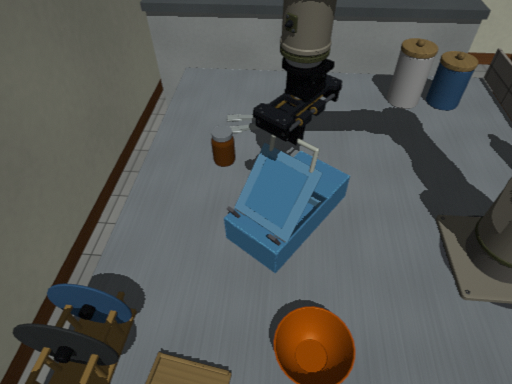

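The lid is about halfway up with the bar still in the grip, so I'm continuing along the arc.

{"method": "arm_command", "body": {
  "targets": [0,0,0,-0.13,0.4,0,0,0,0,0,-0.18,0.38,0,0,0,0,0,-0.18,0.38,0,0,0,0,0,-0.16,0.39,0,0,0,0,0,-0.13,0.4,0,0,0,0,0,-0.11,0.41,0,0,0,0,0,-0.09,0.41,0,0]
}}

```text
time: 8.27
ee_pos: [0.5408, -0.0272, 0.272]
eef_rot: [0.214, 0.668, -0.22, 0.678]
ft_force: [0.1, -0.7, 0.0]
width: 0.0093
```

```bash
python3 - <<'E'
from h import *
arc(.05,12)
E
```

```text
t 8.2667 lid est 1.229604611753739 r 216.61049981439498 y -0.049026398096796195 w 0.009255905321773594 F [-0.5 -0.5  0. ]
tilt [-0.5  1.   0.2]
0, 0, 0, 0.09, 0.45, -0.01, 0
0, 0, 0, -0.05, 0.42, 0, 0
0, 0, 0, -0.03, 0.42, 0, 0
0, 0, 0, -0.01, 0.42, 0, 0
0, 0, 0, 0.01, 0.42, 0, 0
0, 0, 0, 0.03, 0.42, 0, 0
0, 0, 0, 0.06, 0.42, 0, 0
0, 0, 0, 0.08, 0.42, -0.01, 0
0, 0, 0, 0.1, 0.41, -0.01, 0
0, 0, 0, 0.12, 0.41, -0.01, 0
0, 0, 0, 0.14, 0.4, -0.01, 0
0, 0, 0, 0.16, 0.39, -0.01, 0
```

{"method": "arm_command", "body": {
  "targets": [0,0,0,-0.01,0.42,0,0,0,0,0,-0.02,0.42,0,0,0,0,0,-0.01,0.42,0,0,0,0,0,0,0.42,0,0,0,0,0,0.02,0.38,0,0,0,0,0,0.04,0.3,0,0]
}}

```text
time: 8.77
ee_pos: [0.5783, 0.0262, 0.2748]
eef_rot: [0.214, 0.668, -0.22, 0.678]
ft_force: [0.7, 0.1, 0.6]
width: 0.0096
```

```bash
python3 - <<'E'
from h import *
arc(.03,12)
im=camera("side"); cv2.imwrite("pics/s7.png",cv2.cvtColor(im,cv2.COLOR_RGB2BGR))
E
```

```text
t 8.7667 lid est 1.5320315836984544 r 216.87419446273816 y 0.0545565841749679 w 0.009604277676129579 F [ 0.5 -0.5  0.6]
tilt [-0.5  1.   0.3]
0, 0, 0, 0.21, 0.23, -0.01, 0
0, 0, 0, 0.04, 0.25, 0, 0
0, 0, 0, 0.05, 0.25, 0, 0
0, 0, 0, 0.05, 0.25, 0, 0
0, 0, 0, 0.06, 0.25, 0, 0
0, 0, 0, 0.07, 0.25, 0, 0
0, 0, 0, 0.08, 0.24, 0, 0
0, 0, 0, 0.08, 0.24, 0, 0
0, 0, 0, 0.09, 0.24, 0, 0
0, 0, 0, 0.1, 0.24, 0, 0
0, 0, 0, 0.1, 0.23, 0, 0
0, 0, 0, 0.11, 0.23, 0, 0
```

View pics/s7.png

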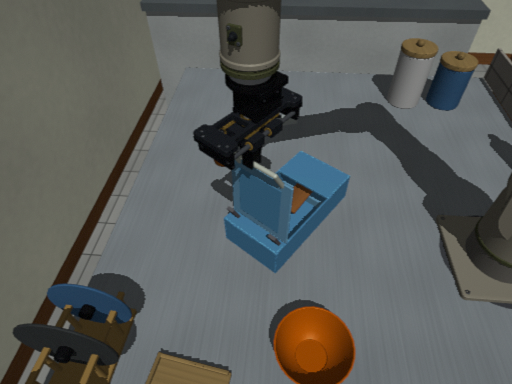

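The lid is past upright at about 1.53 rad and still gripped. I'll lower it slowly.

{"method": "arm_command", "body": {
  "targets": [0,0,0,0.05,0.24,0,0,0,0,0,0.06,0.25,0,0,0,0,0,0.07,0.25,0,0,0,0,0,0.07,0.25,0,0,0,0,0,0.08,0.25,0,0,0,0,0,0.09,0.25,0,0,0,0,0,0.1,0.24,0,0,0,0,0,0.1,0.24,0,0]
}}

```text
time: 9.48
ee_pos: [0.6106, 0.072, 0.259]
eef_rot: [0.214, 0.667, -0.219, 0.679]
ft_force: [0.2, 0.8, 2.6]
width: 0.0094
```

```bash
python3 - <<'E'
from h import *
arc(.03,12)
E
```

```text
t 9.4833 lid est 1.8020587286225491 r 215.258724137952 y 0.09195716048629626 w 0.009439232346529049 F [0.7 0.3 2.6]
tilt [-0.5  1.   0.1]
0, 0, 0, 0.2, 0.19, 0, 0
0, 0, 0, 0.11, 0.23, 0, 0
0, 0, 0, 0.11, 0.23, 0, 0
0, 0, 0, 0.12, 0.23, 0, 0
0, 0, 0, 0.13, 0.22, 0, 0
0, 0, 0, 0.13, 0.22, 0, 0
0, 0, 0, 0.14, 0.21, 0, 0
0, 0, 0, 0.15, 0.21, 0, 0
0, 0, 0, 0.15, 0.21, 0, 0
0, 0, 0, 0.16, 0.2, 0, 0
0, 0, 0, 0.16, 0.2, 0, 0
0, 0, 0, 0.17, 0.19, 0, 0
```

{"method": "arm_command", "body": {
  "targets": [0,0,0,0.13,0.22,0,0,0,0,0,0.12,0.23,0,0,0,0,0,0.13,0.22,0,0,0,0,0,0.13,0.22,0,0,0,0,0,0.14,0.22,0,0,0,0,0,0.14,0.21,0,0]
}}

```text
time: 9.98
ee_pos: [0.6323, 0.1025, 0.2377]
eef_rot: [0.214, 0.667, -0.218, 0.679]
ft_force: [-9.2, -10.8, 12.1]
width: 0.0111
```

```bash
python3 - <<'E'
from h import *
arc(.02,6)
E
```

```text
t 9.9833 lid est 2.0031513942349526 r 213.73920328476757 y -0.09638011266846787 w 0.011090253699705935 F [-14.1   1.3  12.1]
tilt [-0.4  1.   0. ]
0, 0, 0, 0.14, 0.11, 0, 0
0, 0, 0, 0.1, 0.14, 0, 0
0, 0, 0, 0.1, 0.14, 0, 0
0, 0, 0, 0.1, 0.13, 0, 0
0, 0, 0, 0.11, 0.13, 0, 0
0, 0, 0, 0.11, 0.13, 0, 0
```

{"method": "arm_command", "body": {
  "targets": [0,0,0,-0.05,-0.06,0,0,0,0,0,0,0,0,0,0,0,0,0,0,0,0.4,0,0,0,0,0,0,0.4,0,0,0,0,0,0,0.4,0,0,0,0,0,0,0.4,0,0,0,0,0,0,0.4]
}}

```text
time: 10.57
ee_pos: [0.6307, 0.0998, 0.2349]
eef_rot: [0.213, 0.669, -0.221, 0.677]
ft_force: [-0.2, -0.6, 0.2]
width: 0.032
```

```bash
python3 - <<'E'
from h import *
arc(.02,1)
im=camera("side"); cv2.imwrite("pics/s8.png",cv2.cvtColor(im,cv2.COLOR_RGB2BGR))
E
```

```text
t 10.5667 lid est 1.9984068083019322 r 209.80452477606494 y -0.43313161441180553 w 0.03199934898782623 F [-0.6 -0.2  0.2]
tilt [-0.5  0.9  0.4]
0, 0, 0, 0.01, 0.2, -0.02, 0
```

View pics/s8.png

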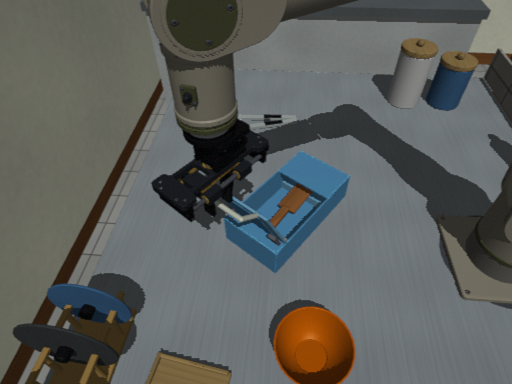

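The lid lies open on its stop, and the paddle is visible with its handle towards the hinge. I'll rise clear and measure it.

{"method": "arm_command", "body": {
  "targets": [0,0,0,-0.3,0,0,0.4,0,0,0,-0.5,0,0,0.4,0,0,0,-0.7,0,0,0.4,0,0,0,-0.8,0,0,0.6,0,0,0,-0.4,0,0,0.8]
}}

```text
time: 11.03
ee_pos: [0.629, 0.0998, 0.3058]
eef_rot: [0.212, 0.67, -0.222, 0.676]
ft_force: [0.9, -0.4, -0.5]
width: 0.0416
```

```bash
python3 - <<'E'
from h import *
p,R,s=pose();print(inbox(p),s["joint_positions"])
plan(box([10,0,250]),RT(DN,-RB[:,1]),14)
E
```

```text
[203.05105665   0.66278086 305.82797815] [ 0.28956488  0.42434426 -0.76480115  1.22664055  0.3054087   1.60110455
  0.52687199]
time 11.0333 p [0.629 0.1   0.306] box [203.1   0.7 305.8] n 14
0.14, 0, 0, 0.17, -0.55, 0, 1 ,
0.14, 0, 0, 0.17, -0.55, 0.07, 1 ,
0.14, 0, 0, 0.17, -0.54, 0.13, 1 ,
0.14, 0, 0, 0.17, -0.52, 0.19, 1 ,
0.14, 0, 0, 0.16, -0.49, 0.24, 1 ,
0.14, 0, 0, 0.16, -0.46, 0.3, 1 ,
0.14, 0, 0, 0.16, -0.43, 0.35, 1 ,
0.14, 0, 0, 0.16, -0.39, 0.39, 1 ,
0.14, 0, 0, 0.16, -0.34, 0.43, 1 ,
0.14, 0, 0, 0.16, -0.29, 0.47, 1 ,
0.14, 0, 0, 0.16, -0.24, 0.5, 1 ,
0.14, 0, 0, 0.16, -0.18, 0.52, 1 ,
```

{"method": "arm_command", "body": {
  "targets": [0.14,0,0,0,-0.55,0,1,0.14,0,0,0,-0.55,0.07,1,0.14,0,0,0,-0.54,0.13,1,0.14,0,0,0,-0.52,0.19,1,0.14,0,0,0,-0.49,0.24,1,0.14,0,0,0,-0.46,0.3,1,0.14,0,0,0,-0.43,0.35,1,0.14,0,0,0,-0.39,0.39,1,0.14,0,0,0.1,-0.34,0.43,1,0.14,0,0,0.16,-0.29,0.47,1,0.14,0,0,0.16,-0.24,0.5,1,0.14,0,0,0.16,-0.18,0.52,1]
}}

```text
time: 12.03
ee_pos: [0.5313, -0.0338, 0.3056]
eef_rot: [0.598, 0.376, -0.59, 0.391]
ft_force: [0.0, -0.6, 0.3]
width: 0.0867
```

```bash
python3 - <<'E'
from h import *
p,R,s=pose();print(s["joint_positions"],np.round(R,3),repr(p))
im=camera("wrist"); cv2.imwrite("pics/w9.png",cv2.cvtColor(im,cv2.COLOR_RGB2BGR))
im=camera("side"); cv2.imwrite("pics/s9.png",cv2.cvtColor(im,cv2.COLOR_RGB2BGR))
np.savez("w9.npz",p=p,R=R)
plan(box([10,0,250]),RT(DN,-RB[:,1]),2)
E
```

```text
[ 0.48481896  0.11179229 -0.55917617  1.53511959  0.0722074   1.49181534
 -0.49996254] [[ 0.021  0.911 -0.411]
 [-0.011 -0.411 -0.911]
 [-1.     0.024  0.002]] array([ 0.53126096, -0.03384674,  0.30559446])
time 12.1333 p [ 0.531 -0.036  0.305] box [ 35.9   2.9 305.4] n 2
0.12, 0, -0.02, 1.11, -0.07, 0.52, 1 ,
0.12, 0, -0.02, 1.11, -0.01, 0.52, 1 ,
```

View pics/w9.png

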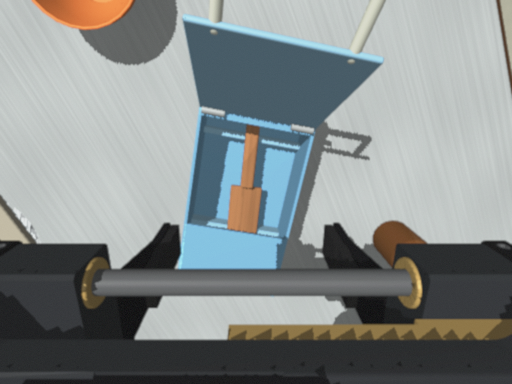

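View pics/s9.png

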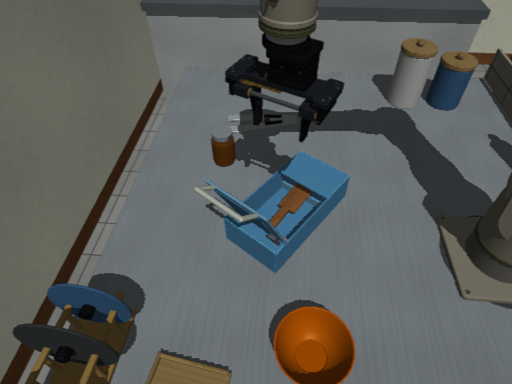

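The wrist view shows the paddle's handle at (251,127)–(249,185) and its shoulder at row 186. The blade runs (228–261, 186–231) and its end disappears under the near deck. Next I'll take precise edges.

```bash
python3 - <<'E'
from h import *
d=np.load("w9.npz");P=(d["p"],d["R"])
im=cv2.imread("pics/w9.png");hsv=cv2.cvtColor(im,cv2.COLOR_BGR2HSV)
m=cv2.inRange(hsv,(3,80,50),(18,255,255)); m[:,:200]=0;m[:,300:]=0;m[:115]=0;m[240:]=0
for r in range(122,236,6):
    c=np.where(m[r])[0]
    if len(c)<3: continue
    z=.042 if r<185 else .034
    a,b=[inbox(onz("wrist",(u,r+.5),z,P)) for u in(c[0],c[-1]+1)]
    print(r,c[0],c[-1],len(c),np.round(a[:2],1),np.round(b[:2],1),"mid",np.round((a+b)[:2]/2,1),"w",round(np.linalg.norm(a-b),1))
cv2.imwrite("pics/w9c.png",cv2.resize(im[100:250,170:320],None,fx=4,fy=4,interpolation=cv2.INTER_CUBIC))
# check known: opening corners
for q in([-80,75,80],[-80,-75,80],[80,75,74],[80,-75,74]): print(q,(proj("wrist",box(q),P)-[170,100])*4)
E
```

```text
128 247 258 12 [71.  10.2] [74.3 -7.1] mid [72.7  1.5] w 17.6
134 246 257 12 [62.2 10. ] [65.5 -7.4] mid [63.8  1.3] w 17.7
140 245 257 13 [53.2  9.8] [56.8 -9.2] mid [55.   0.3] w 19.3
146 245 256 12 [44.4  8.2] [47.7 -9.5] mid [46.1 -0.6] w 17.9
152 244 256 13 [35.2  8. ] [ 38.8 -11.2] mid [37.  -1.6] w 19.6
158 244 255 12 [26.1  6.3] [ 29.5 -11.6] mid [27.8 -2.6] w 18.2
164 243 254 12 [16.7  6.1] [ 20.1 -11.9] mid [18.4 -2.9] w 18.3
170 243 254 12 [7.4 4.4] [ 10.8 -13.7] mid [ 9.1 -4.7] w 18.4
176 242 253 12 [-2.2  4.2] [  1.2 -14.1] mid [-0.5 -4.9] w 18.5
182 241 252 12 [-12.    3.9] [ -8.6 -14.4] mid [-10.3  -5.2] w 18.6
188 231 260 30 [-27.2  17.4] [-18.5 -29.6] mid [-22.8  -6.1] w 47.7
194 231 260 30 [-37.1  15.7] [-28.4 -31.6] mid [-32.8  -8. ] w 48.1
200 230 259 30 [-47.5  15.5] [-38.7 -32.1] mid [-43.1  -8.3] w 48.4
206 230 258 29 [-57.7  13.8] [-49.2 -32.5] mid [-53.5  -9.4] w 47.1
212 229 258 30 [-68.4  13.6] [-59.6 -34.6] mid [-64.  -10.5] w 49.0
218 229 257 29 [-78.9  11.8] [-70.3 -35.1] mid [-74.6 -11.7] w 47.7
224 228 256 29 [-89.9  11.6] [-81.3 -35.6] mid [-85.6 -12. ] w 48.0
230 238 255 18 [-97.7  -6.6] [-92.3 -36.1] mid [-95.  -21.4] w 30.0
[-80, 75, 80] [ 60.94368665 499.16041636]
[-80, -75, 80] [455.28211578 563.62974363]
[80, 75, 74] [123.49349725  61.8526825 ]
[80, -75, 74] [556.68685206 146.12600598]
```

View pics/w9c.png

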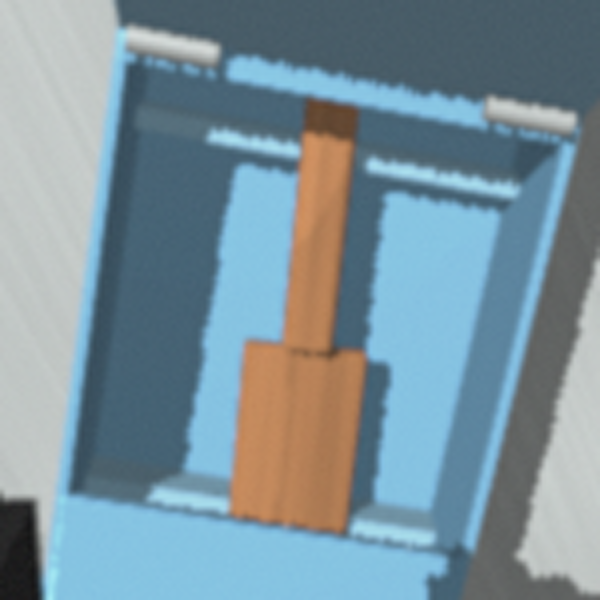

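The paddle's centreline is yawed about +5.4° in the box. The shoulder at box x −20.5 puts its centre at (−5.5, −5.2) and its ends at about +109 and −120, both under the decks as stated. The measured widths (18–19 and 48 mm) also fit. The grasp point is box (6.5, −4).

```bash
cat >> h.py <<'E'
PY=YAW+np.radians(5.4)
RP=Ro.from_euler("z",PY).as_matrix()
def tool(th):  # handle-up tilt th deg ; tool frame
    u,v=RP[:,0],RP[:,1]; t=np.radians(th); z=np.array([0,0,1.])
    x=-np.cos(t)*z+np.sin(t)*u
    return RT(x,-v)
E
python3 - <<'E'
from h import *
plan(box([6.5,-4,130]),tool(0),12)
E
```

```text
time 12.1333 p [ 0.531 -0.036  0.305] box [ 35.9   2.9 305.4] n 12
0.01, 0, 0, 0.58, -0.01, 0.1, 1 ,
0.01, 0, 0, 0.58, -0.01, 0.1, 1 ,
0.01, 0, 0, 0.58, -0.01, 0.1, 1 ,
0.01, 0, 0, 0.58, 0, 0.1, 1 ,
0.01, 0, 0, 0.58, 0, 0.1, 1 ,
0.01, 0, 0, 0.58, 0, 0.1, 1 ,
0.01, 0, 0, 0.58, 0, 0.1, 1 ,
0.01, 0, 0, 0.58, 0, 0.1, 1 ,
0.01, 0, 0, 0.58, 0.01, 0.1, 1 ,
0.01, 0, 0, 0.58, 0.01, 0.1, 1 ,
0.01, 0, 0, 0.58, 0.01, 0.1, 1 ,
0.01, 0, 0, 0.58, 0.01, 0.1, 1 ,
```

{"method": "arm_command", "body": {
  "targets": [0.02,0,0,0.4,-0.01,0.2,1,0.02,0,0,0.5,-0.01,0.2,1,0.01,0,0,0.6,-0.01,0.2,1,0.01,0,0,0.6,0,0.15,1,0.01,0,0,0.6,0,0.1,1,0.01,0,0,0.6,0,0.1,1,0.01,0,0,0.6,0,0.1,1,0.01,0,0,0.6,0,0,1,0.01,0,0,0.6,0,0,1,0.01,0,0,0.6,0,0,1,0.01,0,0,0.5,0,0,1,0,0,0,0,0,0,1]
}}

```text
time: 13.13
ee_pos: [0.526, -0.0527, 0.1422]
eef_rot: [0.611, 0.359, -0.599, 0.373]
ft_force: [0.5, 1.1, 0.1]
width: 0.0872
```

```bash
python3 - <<'E'
from h import *
p,R,s=pose()
im=camera("wrist"); cv2.imwrite("pics/w10.png",cv2.cvtColor(im,cv2.COLOR_RGB2BGR))
for q in([6.5,-4,42],[109,5.5,34],[-20.5,-6.6,42]): print(proj("wrist",box(q),(p,R)))
plan(box([6.5,-4,18]),tool(0),10,k=1)
E
```

```text
[248.14589118 196.45223535]
[252.17497335  87.09729843]
[247.2552004  221.55385206]
time 13.1833 p [ 0.526 -0.053  0.143] box [ 19.5  -3.4 143.4] n 10
0, 0, 0, 0.5, -0.02, 0.05, 1 ,
```

View pics/w10.png

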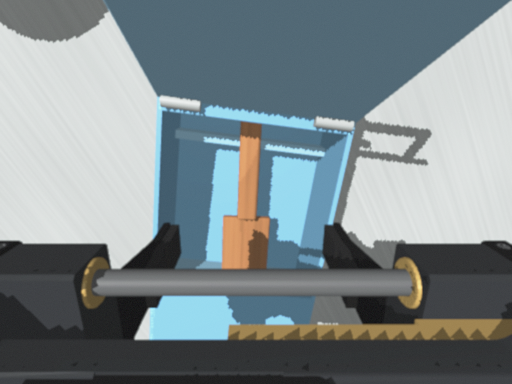

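The handle is centred between the fingers (columns 248–250) and the shoulder is at row 217 (221 predicted). I'm descending.

{"method": "arm_command", "body": {
  "targets": [0,0,0,0.2,-0.03,0.2,1,0,0,0,0.4,-0.03,0.15,1,0,0,0,0.6,-0.03,0.1,1,0,0,0,0.6,-0.03,0.05,1,0,0,0,0.6,0,0,1,0,0,0,0.6,0,0,1,0,0,0,0.5,0,0,1,0,0,0,0.4,0,0,1,0,0,0,0,0,0,1]
}}

```text
time: 13.93
ee_pos: [0.5235, -0.0654, 0.0441]
eef_rot: [0.612, 0.359, -0.594, 0.379]
ft_force: [0.7, 0.5, -0.9]
width: 0.0869
```

```bash
python3 - <<'E'
from h import *
p,R,s=pose();print(s["ft_force"])
plan(box([6.5,-4,18]),tool(0),2,k=1)
E
```

```text
[ 0.72890051  0.48047611 -0.94866607]
time 13.9333 p [ 0.524 -0.065  0.044] box [ 7.2 -8.4 44.1] n 2
0.03, 0, -0.02, 0.52, -0.11, 0.01, 1 ,
```

{"method": "arm_command", "body": {
  "targets": [0.02,0,-0.02,0.25,-0.1,0,1,0.02,0,-0.02,0.3,-0.06,0,1,0,0,0,0.3,-0.03,0,1,0,0,0,0.15,0,0,1,0,0,0,0,0,0,1]
}}

```text
time: 14.35
ee_pos: [0.5207, -0.0637, 0.0182]
eef_rot: [0.613, 0.358, -0.606, 0.358]
ft_force: [-0.3, 0.5, -0.3]
width: 0.0873
```

```bash
python3 - <<'E'
from h import *
p,R,s=pose();print(s["ft_force"])
plan(box([6.5,-4,18]),tool(0),2,k=1)
im=camera("side"); cv2.imwrite("pics/s11.png",cv2.resize(cv2.cvtColor(im,cv2.COLOR_RGB2BGR)[100:280,180:370],None,fx=3.3,fy=3.3,interpolation=cv2.INTER_CUBIC))
E
```

```text
[-0.34034191  0.49815525 -0.29598574]
time 14.35 p [ 0.521 -0.064  0.018] box [ 7.  -5.1 18.2] n 2
0.01, -0.01, 0, 0, -0.02, 0.01, 1 ,
```

View pics/s11.png

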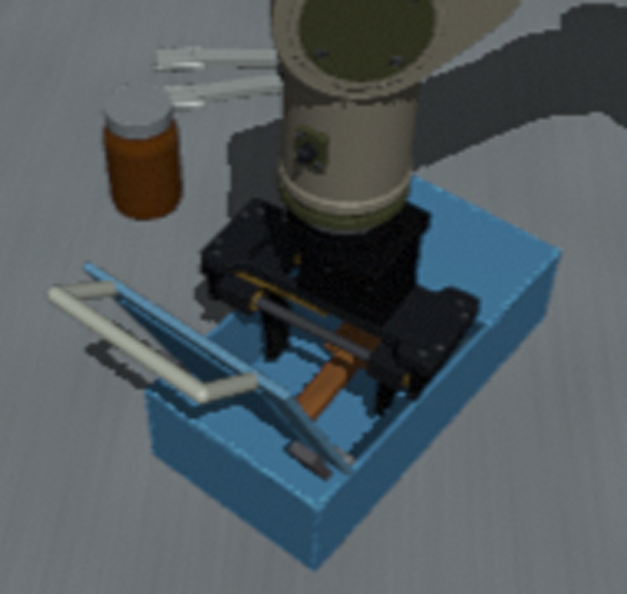

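The fingers straddle the handle inside the box, with the body clear of the walls. I'm closing.

{"method": "arm_command", "body": {
  "targets": [0,0,0,0,0,0,0,0,0,0,0,0,0,0,0,0,0,0,0,0,0,0,0,0,0,0,0,0,0,0,0,0,0,0,0,0,0,0,0,0,0,0,0,0,0,0,0,0,0,0,0,0,0,0,0,0,0,0,0,0,0,0,0,0,0,0,0,0,0,0,0,0,0,0,0,0,0],
  "newtons": 35
}}

```text
time: 15.32
ee_pos: [0.5218, -0.0636, 0.0202]
eef_rot: [0.614, 0.358, -0.605, 0.359]
ft_force: [-1.6, 0.7, 0.2]
width: 0.0217
```

```bash
python3 - <<'E'
from h import *
p,R,s=pose();print(s["ft_force"],s["width"])
plan(box([6.5,-4,40]),tool(0),5,k=1)
E
```

```text
[-1.64531867  0.74285512  0.18926495] 0.021710425835881387
time 15.3167 p [ 0.522 -0.064  0.02 ] box [ 7.8 -5.9 20.2] n 5
0, 0, 0, -0.16, -0.02, 0.01, 1 ,
```

{"method": "arm_command", "body": {
  "targets": [0,0,0,0,0,0,0,0,0,0,0,0,0,0,0,0,0,-0.2,0,0,0,0,0,0,-0.3,0,0,0,0,0,0,-0.3,0,0.1,0,0,0,0,-0.1,0,0.3,0,0,0,0,0,0,0.3,0,0,0,0,0,0,0.3,0,0,0,0,0,0,0.3,0]
}}

```text
time: 16.07
ee_pos: [0.5048, -0.0934, 0.0453]
eef_rot: [0.613, 0.358, -0.605, 0.36]
ft_force: [0.6, -0.7, -0.9]
width: 0.0194
```

```bash
python3 - <<'E'
from h import *
p,R,s=pose();print(s["ft_force"],s["width"])
plan(box([-35,-4,42]),tool(0),1,k=1)
im=camera("side"); cv2.imwrite("pics/s12.png",cv2.resize(cv2.cvtColor(im,cv2.COLOR_RGB2BGR)[100:280,180:370],None,fx=3.3,fy=3.3,interpolation=cv2.INTER_CUBIC))
im=camera("wrist"); cv2.imwrite("pics/w12.png",cv2.cvtColor(im,cv2.COLOR_RGB2BGR))
E
```

```text
[ 0.64563736 -0.66772939 -0.90762955] 0.01944000949173386
time 16.0667 p [ 0.505 -0.093  0.045] box [-26.4  -9.2  45.3] n 1
0.02, -0.01, -0.01, 0.13, -0.25, 0.32, 1 ,
```

View pics/s12.png

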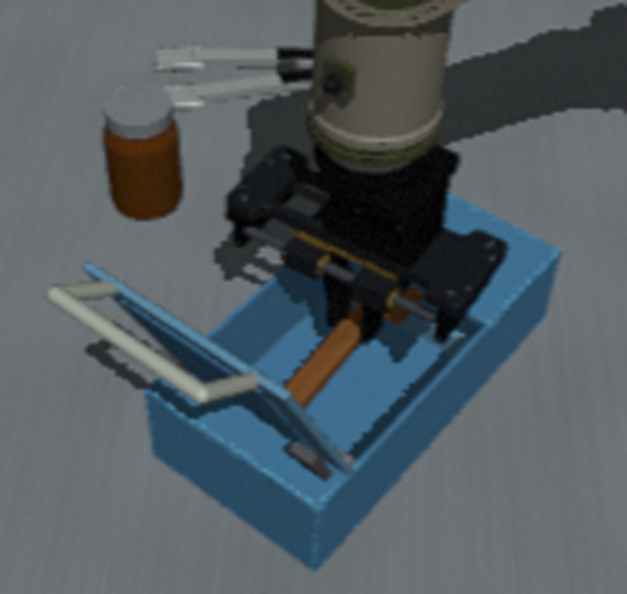

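View pics/w12.png

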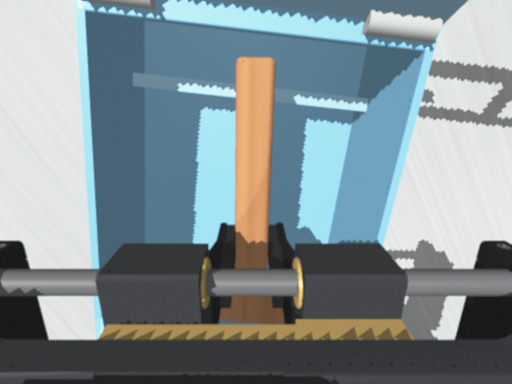

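The paddle is held (19.4 mm) and lifted, and the handle end at (255,58) is already clear of the far deck edge (row ~20). Next I'll slide it a little further and start tilting the handle up.

```bash
cat >> h.py <<'E'
def way(x,z,th,n,y=-6,k=12):
    Rt=tool(th); pt=box([x,y,z])-Rt@[-.014,0,0]
    p,R,s=pose(); g=inbox(p+R@[-.014,0,0]); e=R@[0,0,-1]
    t=np.degrees(np.arcsin(e[2]))
    print("G",np.round(g,1),"tilt",round(t,1),"F",np.round(s["ft_force"],1),"w",round(s["width"],4))
    ub=RB.T@e*1e3
    print(" tip",np.round(g+.103*ub,0)," blade",np.round(g-.127*ub,0), "j",np.round(s["joint_positions"],2))
    plan(pt,Rt,n,f=0,k=k)
E
python3 - <<'E'
from h import *
way(-35,74,20,8)
E
```

```text
G [-27.7  -9.3  59. ] tilt 0.5 F [-0.2  0.1 -1.7] w 0.0189
 tip [75.  2. 60.]  blade [-154.  -23.   58.] j [ 0.55  0.28 -0.5   1.92  0.16  0.97 -0.53]
time 16.1667 p [ 0.504 -0.094  0.045] box [-27.6  -9.4  45. ] n 8
0, 0.05, 0, -0.08, -0.02, 0.01, 0 ,
0, 0.05, 0, -0.08, -0.02, 0.01, 0 ,
0, 0.05, 0, -0.08, -0.02, 0, 0 ,
0, 0.05, 0, -0.08, -0.02, 0, 0 ,
0, 0.05, 0, -0.08, -0.02, 0, 0 ,
0, 0.05, 0, -0.08, -0.02, -0.01, 0 ,
0, 0.05, 0, -0.08, -0.02, -0.01, 0 ,
0, 0.05, 0, -0.08, -0.02, -0.01, 0 ,
```

{"method": "arm_command", "body": {
  "targets": [0,0,0,-0.05,-0.03,0.2,0,0,0,0,-0.08,-0.03,0.12,0,0,0.05,0,-0.1,-0.02,0,0,0,0.06,0,-0.1,-0.02,0,0,0,0.06,0,-0.1,-0.02,0,0,0,0.06,0,-0.1,-0.02,0,0,0,0.06,0,-0.1,-0.02,0,0,0,0.06,0,-0.1,0,0,0,0,0.06,0,-0.08,0,0,0]
}}

```text
time: 16.92
ee_pos: [0.4957, -0.0988, 0.0666]
eef_rot: [0.705, 0.415, -0.493, 0.297]
ft_force: [-0.3, -0.8, -1.1]
width: 0.0195
```

```bash
python3 - <<'E'
from h import *
way(-29,97,33,10)
E
```

```text
G [-40.8  -5.3  79.8] tilt 19.7 F [-0.3 -0.8 -1.1] w 0.0195
 tip [ 55.   6. 115.]  blade [-160.  -19.   37.] j [ 0.85  0.22 -0.54  1.99 -0.28  0.91 -0.01]
time 16.9167 p [ 0.496 -0.099  0.067] box [-36.1  -4.9  66.6] n 10
0, 0.03, 0, -0.05, 0.01, -0.08, 0 ,
0, 0.03, 0, -0.05, 0.01, -0.08, 0 ,
0, 0.03, 0, -0.05, 0.01, -0.08, 0 ,
0, 0.03, 0, -0.04, 0.01, -0.08, 0 ,
0, 0.03, 0, -0.04, 0.01, -0.08, 0 ,
0, 0.03, 0, -0.04, 0.01, -0.09, 0 ,
0, 0.03, 0, -0.04, 0.01, -0.09, 0 ,
0, 0.03, 0, -0.04, 0.01, -0.09, 0 ,
0, 0.03, 0, -0.03, 0.01, -0.09, 0 ,
0, 0.03, 0, -0.03, 0.01, -0.09, 0 ,
```

{"method": "arm_command", "body": {
  "targets": [0,0.05,0,-0.08,0,-0.12,0,0,0.05,0,-0.08,0,-0.13,0,0,0.05,0,-0.07,0,-0.13,0,0,0.05,0,-0.06,0,-0.13,0,0,0.05,0,-0.06,0,-0.13,0,0,0.05,0,-0.05,0,-0.14,0]
}}

```text
time: 17.42
ee_pos: [0.5017, -0.0886, 0.0859]
eef_rot: [0.761, 0.447, -0.401, 0.245]
ft_force: [-0.3, -0.5, -1.6]
width: 0.0192
```

```bash
python3 - <<'E'
from h import *
im=camera("side"); cv2.imwrite("pics/s13.png",cv2.resize(cv2.cvtColor(im,cv2.COLOR_RGB2BGR)[100:280,180:370],None,fx=3.3,fy=3.3,interpolation=cv2.INTER_CUBIC))
way(-20,125,45,8)
E
```

```text
G [-33.   -4.7  97.2] tilt 34.0 F [-1.4 -2.3 -2. ] w 0.0196
 tip [ 52.   6. 155.]  blade [-137.  -17.   26.] j [ 1.01  0.26 -0.56  2.   -0.56  0.96  0.31]
time 17.4667 p [ 0.501 -0.089  0.086] box [-25.1  -4.   85.6] n 8
0, 0.03, 0, -0.08, 0.02, -0.14, 0 ,
0, 0.03, 0, -0.08, 0.02, -0.15, 0 ,
0, 0.03, 0, -0.07, 0.01, -0.15, 0 ,
0, 0.03, 0, -0.07, 0.01, -0.15, 0 ,
0, 0.03, 0, -0.07, 0.01, -0.15, 0 ,
0, 0.03, 0, -0.06, 0.01, -0.15, 0 ,
0, 0.03, 0, -0.06, 0.01, -0.15, 0 ,
0, 0.03, 0, -0.06, 0.01, -0.16, 0 ,
```

View pics/s13.png

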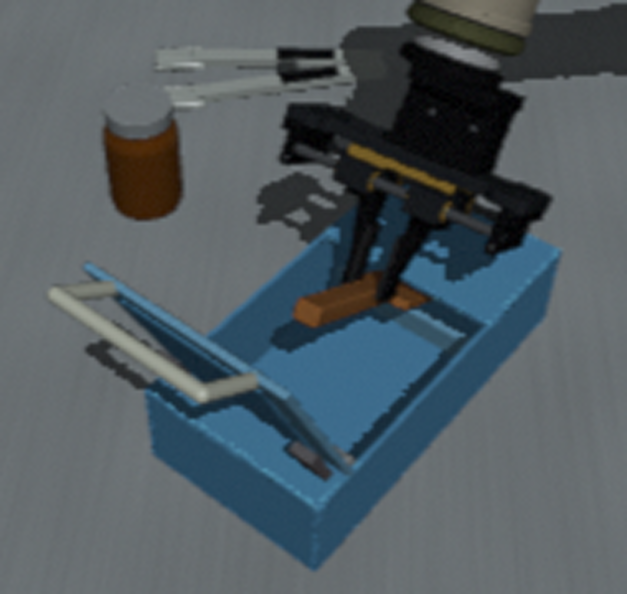

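The paddle is slanting up through the opening, with the handle end at crop (310,312), and the blade is still under the near deck. I'll go on to 45°.

{"method": "arm_command", "body": {
  "targets": [0,0.04,0,-0.1,0,-0.17,0,0,0.04,0,-0.1,0,-0.18,0,0,0.04,0,-0.09,0,-0.18,0,0,0.04,0,-0.08,0,-0.18,0,0,0.04,0,-0.08,0,-0.19,0,0,0.04,0,-0.08,0,-0.19,0]
}}

```text
time: 17.97
ee_pos: [0.5069, -0.0773, 0.1137]
eef_rot: [0.796, 0.468, -0.326, 0.201]
ft_force: [0.6, -1.1, -1.3]
width: 0.0194
```

```bash
python3 - <<'E'
from h import *
way(18,163,45,8)
p,R,s=pose()
e=R@[0,0,-1];g=p+R@[-.014,0,0]
print("tip px",proj("side",g+.103*e),"bladeend",proj("side",g-.127*e))
im=camera("side"); cv2.imwrite("pics/s14.png",cv2.resize(cv2.cvtColor(im,cv2.COLOR_RGB2BGR)[100:280,180:370],None,fx=3.3,fy=3.3,interpolation=cv2.INTER_CUBIC))
E
```

```text
G [-21.9  -2.6 123.6] tilt 44.9 F [ 0.6 -1.1 -1.3] w 0.0194
 tip [ 50.   7. 196.]  blade [-111.  -14.   34.] j [ 1.11  0.31 -0.59  2.   -0.73  1.04  0.48]
time 17.9667 p [ 0.507 -0.077  0.114] box [-12.1  -1.7 113.7] n 8
0, 0, 0, 0, 0.04, -0.28, 0 ,
0, 0, 0, 0, 0.04, -0.28, 0 ,
0, 0, 0, 0, 0.04, -0.28, 0 ,
0, 0, 0, 0, 0.04, -0.28, 0 ,
0, 0, 0, 0, 0.04, -0.28, 0 ,
0, 0, 0, 0, 0.04, -0.28, 0 ,
0, 0, 0, 0, 0.04, -0.28, 0 ,
0, 0, 0, 0, 0.04, -0.28, 0 ,
tip px [274.08053943 181.15282105] bladeend [303.53916968 186.30957688]
```

View pics/s14.png

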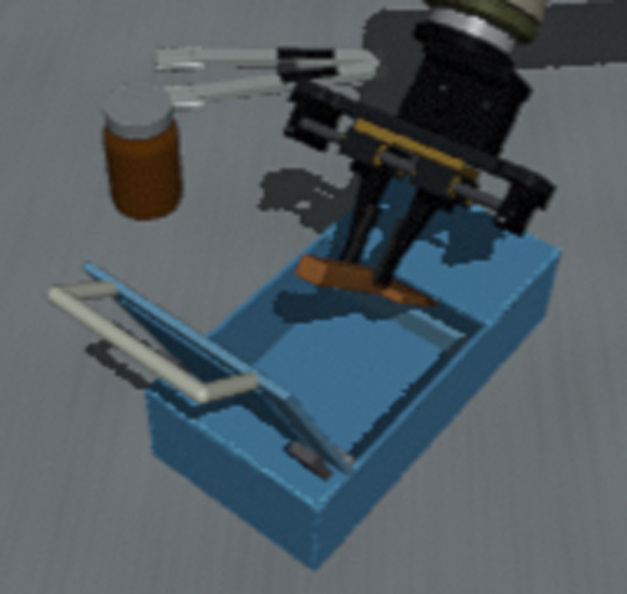

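The tip is seen at crop (312,268) and predicted at (310,268), so the grip hasn't slipped. I'll draw it out along its own axis.

{"method": "arm_command", "body": {
  "targets": [0,0,0,0,0.02,-0.28,0,0,0,0,0,0.02,-0.28,0,0,0,0,0,0.02,-0.28,0,0,0,0,0,0,-0.28,0,0,0,0,0,0,-0.28,0,0,0,0,0,0,-0.28,0,0,0,0,0,0,-0.28,0]
}}

```text
time: 18.6
ee_pos: [0.5258, -0.0441, 0.151]
eef_rot: [0.795, 0.468, -0.328, 0.202]
ft_force: [0.2, -0.1, -1.4]
width: 0.0197
```

```bash
python3 - <<'E'
from h import *
way(17,270,45,10)
E
```

```text
G [ 16.1   1.1 160.9] tilt 44.7 F [ 0.2 -0.1 -1.4] w 0.0197
 tip [ 89.  10. 233.]  blade [-73. -10.  72.] j [ 1.07  0.24 -0.62  1.98 -0.75  1.06  0.39]
time 18.6 p [ 0.526 -0.044  0.151] box [ 25.9   2.1 151. ] n 10
0, 0, 0, -0.31, 0.03, -0.31, 0 ,
0, 0, 0, -0.31, 0.03, -0.31, 0 ,
0, 0, 0, -0.31, 0.03, -0.31, 0 ,
0, 0, 0, -0.31, 0.03, -0.31, 0 ,
0, 0, 0, -0.31, 0.03, -0.31, 0 ,
0, 0, 0, -0.31, 0.03, -0.31, 0 ,
0, 0, 0, -0.31, 0.03, -0.31, 0 ,
0, 0, 0, -0.31, 0.03, -0.31, 0 ,
0, 0, 0, -0.31, 0.03, -0.31, 0 ,
0, 0, 0, -0.31, 0.03, -0.31, 0 ,
```

{"method": "arm_command", "body": {
  "targets": [0,0,0,0,0,-0.28,0,0,0,0,-0.1,0,-0.31,0,0,0,0,-0.31,0,-0.31,0,0,0,0,-0.31,0,-0.31,0,0,0,0,-0.31,0,-0.31,0,0,0,0,-0.31,0,-0.31,0,0,0,0,-0.31,0,-0.31,0,0,0,0,-0.31,0,-0.31,0,0,0,0,-0.31,0,-0.31,0,0,0,0,-0.31,0,-0.31,0,0,0,0,-0.31,0,-0.31,0,0,0,0,0,0,0,0]
}}

```text
time: 19.6
ee_pos: [0.5296, -0.0332, 0.2765]
eef_rot: [0.795, 0.468, -0.328, 0.204]
ft_force: [1.5, -0.5, -1.4]
width: 0.0193
```

```bash
python3 - <<'E'
from h import *
way(17,270,45,2)
im=camera("side"); cv2.imwrite("pics/s15.png",cv2.cvtColor(im,cv2.COLOR_RGB2BGR))
E
```

```text
G [ 27.3   4.2 286.5] tilt 44.6 F [ 1.5 -0.5 -1.4] w 0.0193
 tip [100.  14. 359.]  blade [-62.  -8. 197.] j [ 1.09  0.07 -0.63  1.86 -0.78  1.28  0.22]
time 19.6 p [ 0.53  -0.033  0.276] box [ 37.    5.2 276.5] n 2
0.02, 0, 0, 0.08, 0.17, 0.39, 0 ,
0.02, 0, 0, 0.08, 0.18, 0.39, 0 ,
```

View pics/s15.png

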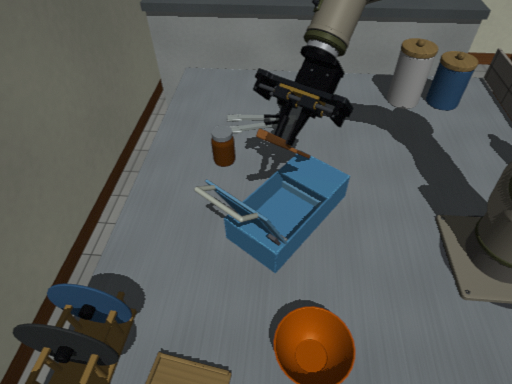

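The paddle is out, held in the air, with the box empty and the lid open. I'll hold to settle, then do a last check.

{"method": "arm_command", "body": {
  "targets": [0,0,0,0,0,0,0,0,0,0,0,0,0,0,0,0,0,0,0,0,0,0,0,0,0,0,0,0,0,0,0,0,0,0,0,0,0,0,0,0,0,0]
}}

```text
time: 20.15
ee_pos: [0.5282, -0.033, 0.2727]
eef_rot: [0.794, 0.469, -0.329, 0.202]
ft_force: [0.1, -0.3, -0.5]
width: 0.0195
```

```bash
python3 - <<'E'
from h import *
p,R,s=pose();e=R@[0,0,-1];g=p+R@[-.014,0,0]
print(s["width"],s["ft_force"],np.abs(s["joint_vel"]).max(),inbox(g+.103*e),inbox(g-.127*e))
a=camera("side")
print("pred tip",proj("side",g+.103*e),"blade",proj("side",g-.127*e),"lid bar ends if 2.0 rad",proj("side",box([204,55,258])),proj("side",box([204,-55,258])))
a2=camera("side"); print("diff",np.abs(a.astype(int)-a2)[110:170,240:320].mean())
cv2.imwrite("pics/s16.png",cv2.resize(cv2.cvtColor(a2,cv2.COLOR_RGB2BGR)[90:280,180:370],None,fx=3,fy=3,interpolation=cv2.INTER_CUBIC))
E
```

```text
0.019531620376344185 [ 0.09310219 -0.2854594  -0.54273853] 0.005214542940694665 [ 99.435843    14.84660227 355.00448703] [-63.0069056   -6.05578935 193.52556131]
pred tip [262.39469075 134.94003332] blade [300.21723199 152.33912793] lid bar ends if 2.0 rad [241.48186052 218.52241823] [197.40176266 188.53029668]
diff 1.1579861111111112
```

View pics/s16.png

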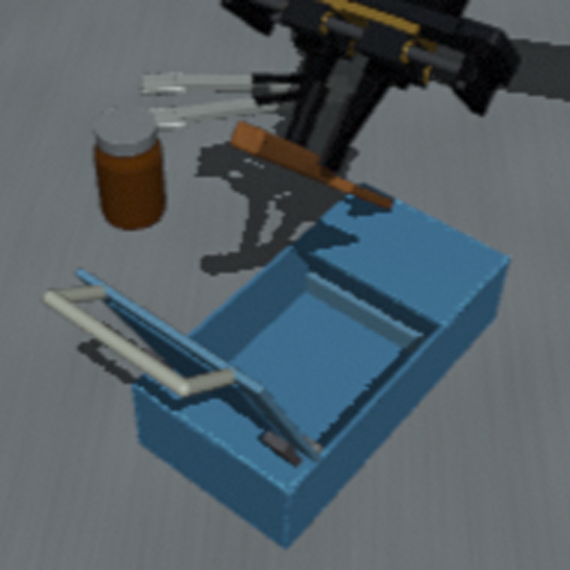

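The tip is at (259,136) against (262,135) predicted. The lid bar ends are at (243,219) and (196,189), which matches the 2.0 rad prediction. I'm handing in.

```bash
python3 - <<'E'
from bench import *
print(close_job())
E
```

```text
the job is handed in; nothing more can be done
None
```

I opened the lid by its white bar and laid it on its stop. I then tilted the paddle handle-up to 45°, drew it out diagonally, and handed in at about 20 s with it held in the air. `close_job()` gave no verdict, so what follows is from my own checks.

**Last checks:**
- **Grip:** the fingers were 19.5 mm apart on the 20 mm handle, and the arm was still (joint speeds about 0.005 rad/s). The wrist force was about 0.6 N, so nothing was pressing on the paddle.
- **Height:** from the arm pose, the handle end was at about 355 mm and the blade end at about 190 mm above the counter. The top of the box is at 80 mm.
- **Lid:** in the side view the bar ends were within 2 px of where they should be for 2.0 rad.
- **Other things on the counter:** the jar and tongs stood where they were in the last pictures. The bowl and spoon rest looked unmoved in the picture before that. I judged this by eye and did not measure it.

**What disagreed:**
- **Fingertips:** they sat about 25 mm further back than the stated tool frame. My first close on the bar shut on nothing, just above it. I corrected for the offset and the second close held.
- **Lid swing:** the measured bar radius drifted up to about 4 mm during the swing, so the bar slid slightly in the grip. About 19 N of sideways and upward force built up against the stop before I eased off.
- **Blade end:** its last picture position was about 10 px from the predicted centre point. I put this down to seeing a corner of the 50 mm wide blade, and the tip was within 4 px.

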